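Push the cutting guide home on the trimming board

TASK

Push the loose cutting guide across the trimming board with your fingertips until its long steel edge lies flush against the aluminium fence and its left end is up against the steel end stop, then back away from it. Only push it: do not lift or tip it, and do not touch its knob, which has just been glued on. Leave the spool, the pattern weight, the tumbler and the cardboard tray where they stand.

Things in the scene. Friction and masses are not known exactly. Their poses are not given: they have to be found in the camera images.
- jig: Trimming board, fixed on the table at a varying place and yaw: plywood 300 (x) by 580 (y) by 6 mm. Origin at the centre of its underside, top at z = 6 mm. x points away from the robot to the fence, y runs along the fence to the left. The fence, an aluminium bar along the whole far edge, fills x = 115 mm (the face the guide goes against) to 145 mm and rises 20 mm above the plywood.
- stop: End stop: dark steel block 60 (x) by 30 (y) by 22 mm high, fixed on the board, touching the fence, somewhere on the left half. Origin at the centre of its underside, on the plywood; axes as the board's. The guide goes against its right-hand face, at y = -15 mm in the stop's frame.
- guide: Cutting guide, the loose thing to push: flat hardwood plate 100 (x) by 200 (y) by 22 mm high, 0.3 to 0.55 kg, lying on the board, a knob in the middle of its top. Origin at the centre of its underside. Its +x long side, faced with a 6 mm steel strip, goes against the fence, its +y end against the stop. It starts up to 20 degrees askew to the board, clear of both.
- guide_knob: Wooden knob fixed in the middle of the guide's top, 30 mm across and 28 mm high; origin at the centre of its foot, 22 mm above the guide's underside. Not to be touched.
- guide_left (a point): Point on the guide's corner between its steel edge and its left end, half-way up: 50 mm along x, 100 mm along y and 11 mm up from the guide's origin.
- guide_right (a point): Point on the guide's corner between its steel edge and its right end, half-way up: 50 mm along x, -100 mm along y and 11 mm up from the guide's origin.
- spool: Bystander: upright thread spool, 34 mm across, 50 mm high, loose on the left near part of the board; origin at the centre of its underside.
- weight: Bystander: round steel pattern weight with a small grip, 48 mm across, 42 mm high, loose on the left near part of the board; origin at the centre of its underside. It and the spool change places.
- tumbler: Bystander: closed steel travel tumbler with black lid, 80 mm across, 166 mm high, standing on the table left of the board; origin at the centre of its underside.
- tray: Bystander: cardboard tray 120 by 90 by 35 mm high with small packets and tins in it, on the table right of the board; origin at the centre of its underside.
Not all that is in view belongs to the job. Of the things like the guide, leave any that is green; of the rest the smaller one is meant.

How it is judged:
At the end, for the whole second after the job is handed in: The guide lies flat and at rest on the board, both ends of its steel edge within 4 mm of the fence and its left end within 4 mm of the end stop (x of each of guide_left, guide_right in the frame of jig above 0.111 m and y of guide_left in the frame of stop between -0.019 and -0.011 m and z of guide in the frame of jig below 0.009 m and angle between guide's own z axis and vertical below 0.03 rad and linear speed of guide below 0.01 m/s); the robot touches nothing.
It fails at once if the cutting guide is lifted off the board (more than 8 mm) or tipped up (z of guide in the frame of jig above 0.014 m or angle between guide's own z axis and vertical above 0.15 rad).
It fails at once if the robot touches the knob on the guide (contact force between any of the fingers, the arm and guide_knob above 0.5 N).
It fails at once if the spool, pattern weight, tumbler or tray is moved more than 15 mm (distance of any of spool, weight, tumbler, tray from where it was at the start of the episode above 0.015 m).
It fails at once if the spool, pattern weight, tumbler or tray is tipped (angle between any of spool, weight, tumbler, tray's own z axis and vertical above 0.3 rad).
It also fails if it takes over 51 s, if anything falls off the work surface, if the arm or the gripper's body presses on something with over 40 N, if the wrist force passes 120 N, or if a joint passes its speed limit or range.

ROBOT

A 6-joint arm with a two-finger parallel gripper is mounted at the origin on the work surface. World frame = base frame: x ahead of the robot, y to its left, z up, the work surface at z = 0. Lengths are in m, angles in rad, forces in N, time in s.
With the tool pointing down it reaches from about 0.35 to 0.925 m from the base axis. Payload 6.4 kg.
Tool frame: the origin (TCP) lies at the very end of the fingers, on their centre line; the grasp point (between the pads) lies 19 mm behind it; x points along the fingers, y is the direction in which the jaws open and shut, and the axes are right-handed (so a half turn about x gives the same grasp; the last joint's range is limited). The gripper opens to 85 mm and grips with 20 to 120 N. Pads are 22 mm wide; open, the fingers measure 114 mm over their backs; the gripper's body (76 mm by 85 mm) begins 54 mm behind the grasp point. The pads swing forward as they close: fully open they stand 13 mm farther back than shut.
Start: joints at [0.951, 0.245, 1.558, -0, 1.339, -0.174], TCP at [0.28, 0.586, 0.191] pointing down, gripper open.
Joint ranges: [-3.13, 3.13], [-1.02, 2.26], [0.13, 2.54], [-0.95, 4.09], [0.21, 2.88], [-2.74, 2.74]. Speed limits (rad/s): [2.57, 2.57, 3.14, 3.14, 3.14, 3.14].

INTERFACE

Orientations are given as a unit quaternion [x, y, z, w].
In Python, from cell import get_obs, grab_frame, camera_model, hand_in gives the robot as it stands.
- The arm moves only by the tool step_arm, never from a script. Its argument "motion" is a list of rows, each an object of numbers: "jaw": the opening, from -1 (shut) to 1 (fully open); "tx", "ty", "tz": the shift along the tool's x, y, z in cm; "rx", "ry", "rz": the turn, a rotation vector about the tool's x, y, z in degrees. A call has 1 to 8 rows; each row is the pose to reach, as a shift and turn from the pose measured when the call began, along the tool's axes at that moment; what a row does not reach only later rows make up. A row lasts 1/12 s, in which the tool goes at most 41.7 mm and 7.16 degrees, less where a joint would pass 70% of its speed; a pose out of reach is approached as far as the arm can. A call with a gripper value outside its range is refused whole. The fingers move at their own pace and stop on an object; "force" is the grip in N (left out, the last holds). Time passes only in rows, so rows that repeat a pose let the fingers close. It gives the time, the measured TCP pose, the force and the opening at its end, in the units of the state.
- get_obs(): the state, without advancing time (a new reading comes with each control period).
- grab_frame(name): name is "side" or "top"; returns the picture (480x640x3 uint8, red, green, blue); there is no depth.
- camera_model(name): a dict with "intrinsics" (3x3 intrinsics, pixels), "dist_coeffs" ([k1, k2, p1, p2, k3] as OpenCV has them; the pictures are not rectified), "R" (3x3) and "t" (3): a world point X has camera coordinates R X + t. Camera axes: x right, y down, z forward; pixel columns grow to the right and rows downward; lengths in m; the calibration is good to about 2 mm. A picture is of the moment at which its call begins. camera_model takes no time and is no camera call.
- hand_in(): hands the job in, once; it reports no verdict.
The state is a dict: "time_s": time; "joint_positions": joint angles; "joint_velocities": joint speeds; "joint_efforts": joint torques, N m; "ee_pos": TCP position; "tcp_rot": TCP orientation; "ft_force": force on the tool from outside, world axes, zero at the start; "moment": the same for the moment, N m; "grip_width": finger opening in m.
Only numpy, scipy, OpenCV 4.12 (cv2) and the standard library are available. Lean on these libraries where they do the work, as an engineer would, in place of code of your own. Each camera call takes 0.05 s, during which the arm holds its last target.

## Working session

There is one attempt and no reset: what is moved stays moved. The work goes in short steps, Python scripts to look and compute and a tool call to move; the robot and the scene stay as the last step left them, time stands still between calls to the robot, and variables do not carry over. Pictures are saved under pics/ and viewed, and the job is handed in when it is done.

Besides the shell and the picture viewer there is one more tool, called after "Request:" as name(argument=value, ...) on one line, values as JSON. step_arm: Moves the arm, as the interface text tells. Its arguments: {"type":"object","properties":{"motion":{"type":"array"},"force":{"type":"number"}},"required":["motion"]}

```bash
mkdir -p pics; ls; python3 - <<'E'
from cell import *
import cv2
for n in("top","side"):
    f=grab_frame(n); cv2.imwrite(f"pics/{n}0.png",f[:,:,::-1])
    m=camera_model(n); print(n,m)
print(get_obs())
E
```

```text
pics
top {'intrinsics': array([[607.07725988,   0.        , 313.17758419],
       [  0.        , 607.07725988, 229.16226796],
       [  0.        ,   0.        ,   1.        ]]), 'dist_coeffs': array([0.02437093, 0.        , 0.        , 0.        , 0.        ]), 'R': array([[ 0.02712754, -0.9994805 ,  0.0174019 ],
       [-0.9972407 , -0.02826194, -0.06864588],
       [ 0.06910203, -0.01549169, -0.99748931]]), 't': array([-0.02545956,  0.4329959 ,  1.65326396])}
side {'intrinsics': array([[523.27541854,   0.        , 317.2283903 ],
       [  0.        , 523.27541854, 238.28524699],
       [  0.        ,   0.        ,   1.        ]]), 'dist_coeffs': array([0.0299734, 0.       , 0.       , 0.       , 0.       ]), 'R': array([[ 0.99558885, -0.09217315, -0.01752033],
       [-0.07630793, -0.68683431, -0.72279716],
       [ 0.05458892,  0.72094573, -0.69083812]]), 't': array([-0.43984275,  0.06058494,  1.23046135])}
{'time_s': 0.1, 'joint_positions': array([ 9.50884404e-01,  2.45771342e-01,  1.55890628e+00, -5.17476590e-05,
        1.33871300e+00, -1.74126685e-01]), 'joint_velocities': array([-0.00128893, -0.00324917, -0.00262347,  0.00022053,  0.00274544,
        0.00101689]), 'joint_efforts': array([-7.03887836e-04, -4.30676651e+01, -3.27126431e+01, -2.03479635e-04,
        2.87880939e-03,  2.37546772e-05]), 'ee_pos': array([0.27993762, 0.58598299, 0.19046563]), 'tcp_rot': array([ 0.15570979,  0.68984449, -0.15689602,  0.68938573]), 'ft_force': array([ 0.16006249, -0.03713241,  0.29266736]), 'moment': array([-0.01754595,  0.01160141,  0.00136818]), 'grip_width': 0.08523693332538378}
```

View pics/top0.png

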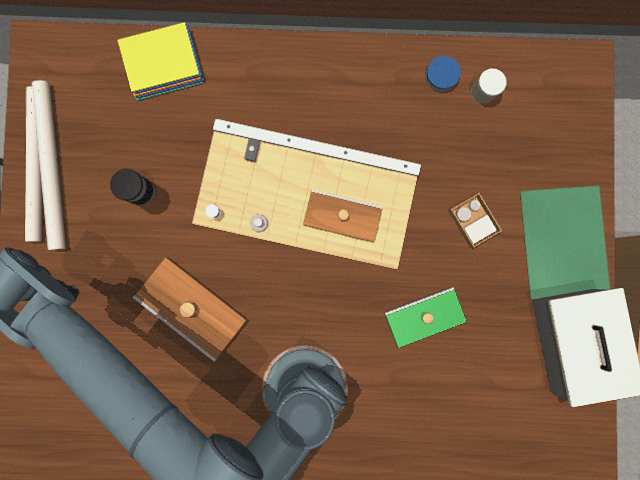

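View pics/side0.png

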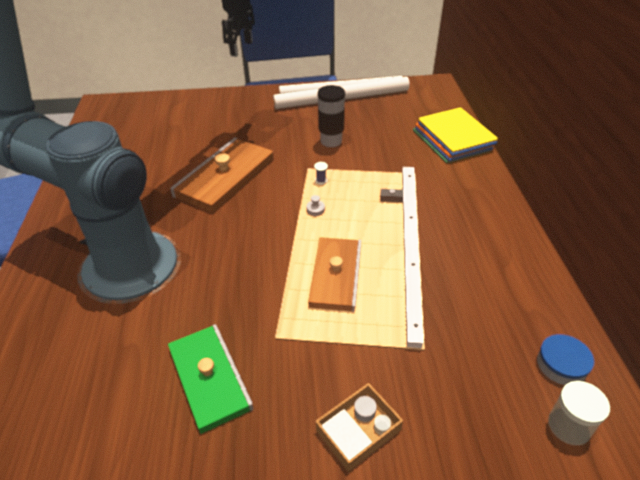

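The job guide is the brown one on the board, near top-view pixel (343,215). The bigger brown one and the green one are decoys. Next I'll measure the board, stop and guide.

```bash
cat > h.py <<'E'
import numpy as np, cv2
from cell import *
def ray(n,uv):
    m=camera_model(n); p=cv2.undistortPoints(np.array(uv,float).reshape(-1,1,2),m['intrinsics'],m['dist_coeffs']).reshape(-1,2)
    d=np.c_[p,np.ones(len(p))]@m['R']; o=-m['R'].T@m['t']; return o,d
def plane(n,uv,z):
    o,d=ray(n,uv); return o+d*((z-o[2])/d[:,2])[:,None]
def pix(n,X):
    m=camera_model(n); return cv2.projectPoints(np.array(X,float).reshape(-1,1,3),cv2.Rodrigues(m['R'])[0],m['t'],m['intrinsics'],m['dist_coeffs'])[0].reshape(-1,2)
E
python3 - <<'E'
import cv2
f=cv2.imread('pics/top0.png')
c=cv2.resize(f[110:280,185:430],None,fx=3.2,fy=3.2,interpolation=cv2.INTER_CUBIC); cv2.imwrite('pics/crop0.png',c)
h=cv2.cvtColor(f,cv2.COLOR_BGR2HSV)
for n,(u,v) in dict(guide=(325,210),wood=(280,180),fence=(300,145),stop=(252,150),strip=(345,199),table=(300,290),knob=(344,215)).items(): print(n,h[v,u])
E
```

```text
guide [ 13 151 193]
wood [ 18 110 228]
fence [ 53   4 239]
stop [ 14  23 207]
strip [ 11  13 211]
table [ 11 145 123]
knob [ 19 106 234]
```

View pics/crop0.png

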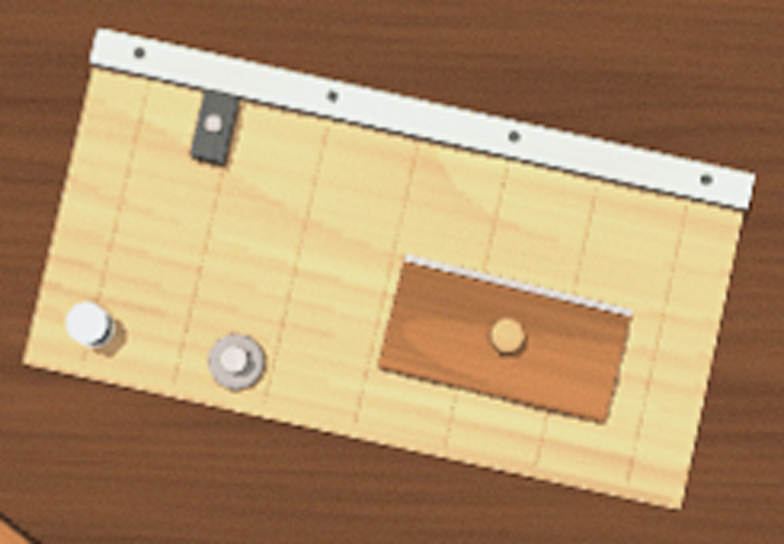

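The crop shows the fence as a white bar with a dark line at its front foot. The dark stop is near crop (215,128), and the guide is almost parallel to the fence, with its corners near (405,258), (631,315), (606,422) and (380,369).

```bash
cat > meas.py <<'E'
from h import *
def biggest(m,near=None):
    cs,_=cv2.findContours(m,cv2.RETR_EXTERNAL,cv2.CHAIN_APPROX_NONE)
    return max(cs,key=cv2.contourArea)
def rectw(c,z):
    P=plane('top',c.reshape(-1,2).astype(float),z)[:,:2]
    r=cv2.minAreaRect((P*1000).astype(np.float32)); return r,cv2.boxPoints(r)
def guide(f):
    S=4; o=(185,110)
    c=cv2.resize(f[110:280,185:430],None,fx=S,fy=S,interpolation=cv2.INTER_CUBIC)
    h=cv2.cvtColor(c,cv2.COLOR_BGR2HSV)
    un=lambda k:((k.reshape(-1,2)+0.5)/S-0.5+np.array(o)).astype(float)
    return c,h,un
if __name__=='__main__':
    import sys
    f=cv2.imread(sys.argv[1]); c,h,un=guide(f)
    H,Sa,V=[h[:,:,i].astype(int) for i in range(3)]
    masks={}
    masks['fence']=((Sa<40)&(V>190),26,'fence')
    masks['stop']=((V<125)&(Sa<90),28,'stop')
    masks['brown']=((Sa>128)&(H<16)&(V>140),28,'guide')
    for k,(m,z,_) in masks.items():
        m=m.astype(np.uint8)*255
        m=cv2.morphologyEx(m,cv2.MORPH_OPEN,np.ones((7,7)))
        cv2.imwrite(f'pics/m_{k}.png',m[:600,:800] if 0 else cv2.resize(m,None,fx=.5,fy=.5))
        n,l,st,ce=cv2.connectedComponentsWithStats(m)
        for i in range(1,n):
            if st[i,4]<800: continue
            cc=biggest((l==i).astype(np.uint8)*255); r,b=rectw(un(cc),z/1000)
            print(k,st[i,:4],np.round(r[0],1),np.round(r[1],1),round(r[2],2)); print('   ',np.round(b,1).tolist())
E
python3 meas.py pics/top0.png
```

```text
fence [114  37 829 222] [661.1 -16.5] [580.2  31.4] 79.03
    [[590.4000244140625, -298.29998779296875], [621.2999877929688, -304.20001220703125], [731.7000122070312, 265.29998779296875], [700.9000244140625, 271.29998779296875]]
fence [ 83 378  50  54] [476.1 265.3] [34.7 34.7] 57.91
    [[452.20001220703125, 259.79998779296875], [481.6000061035156, 241.39999389648438], [500.0, 270.79998779296875], [470.6000061035156, 289.20001220703125]]
fence [263 420  54  62] [448.2 141.6] [34.9 42.2] 82.45
    [[425.0, 127.0999984741211], [466.8999938964844, 121.5], [471.5, 156.10000610351562], [429.6000061035156, 161.6999969482422]]
stop [241 113  58  92] [647.3 161. ] [30.5 61.5] 78.8
    [[614.2000122070312, 152.0], [674.5, 140.10000610351562], [680.4000244140625, 170.0], [620.2000122070312, 182.0]]
brown [474 329 311 198] [469.2 -91.4] [199.9  93.4] 77.66
    [[402.20001220703125, -179.10000610351562], [493.5, -199.10000610351562], [536.2000122070312, -3.799999952316284], [445.0, 16.200000762939453]]
```

```bash
cat > plan.py <<'E'
from h import *
from scipy.spatial.transform import Rotation as Rn
yaw=np.radians(-10.97); ex=np.array([np.cos(yaw),np.sin(yaw)]); ey=np.array([-ex[1],ex[0]])
C=np.array([.6611,-.0165])-.130*ex
def b2w(x,y): return C+x/1000*ex+y/1000*ey
def w2b(p): p=np.array(p)[...,:2]-C; return np.stack([p@ex,p@ey],-1)*1000
def goal(xb,yb,z,ydir):
    """ydir: direction angle (deg, in board frame) of tool y; returns tool shift cm & rotvec deg"""
    o=get_obs(); R0=Rn.from_quat(o['tcp_rot']); p=o['ee_pos']
    a=np.radians(ydir)+yaw; y=np.array([np.cos(a),np.sin(a),0]); x=np.array([0,0,-1.]); zc=np.cross(x,y)
    R1=Rn.from_matrix(np.c_[x,y,zc])
    d=np.r_[b2w(xb,yb),z/1000]-p
    print('shift',np.round(R0.inv().apply(d)*100,2),'rot',np.round((R0.inv()*R1).as_rotvec(degrees=True),2))
def state():
    o=get_obs(); R=Rn.from_quat(o['tcp_rot']).as_matrix()
    yb=np.degrees(np.arctan2(R[1,1],R[0,1])-yaw)
    print('t',round(o['time_s'],2),'board',np.round(w2b(o['ee_pos']),1),'z',round(o['ee_pos'][2]*1000,1),'ydir',round(yb,1),'down',np.round(R[:,0],3),'F',np.round(o['ft_force'],1),'w',round(o['grip_width']*1000,1),'q',np.round(o['joint_positions'],2))
E
python3 - <<'E'
from plan import *
state()
print(C, 'guide corners',w2b(np.array([[402.2,-179.1],[493.5,-199.1],[536.2,-3.8],[445,16.2]])/1000))
print('stop',w2b([[.6472,.161]]),'weight',w2b([[.448,.1416]]),'spool',w2b([[.476,.2653]]))
for y in (90,-90): goal(-118,-110,100,y)
print('tumbler', plane('top',[[128,185]],.166))
E
```

```text
t 0.1 board [-358.8  518.9] z 190.5 ydir 75.4 down [-0.001 -0.001 -1.   ] F [ 0.2 -0.   0.3] w 85.2 q [ 0.95  0.25  1.56 -0.    1.34 -0.17]
[0.5334755  0.00823835] guide corners [[-9.32271435e+01 -2.08896176e+02]
 [ 2.10427391e-01 -2.11156783e+02]
 [ 4.96555679e+00 -1.12999120e+01]
 [-8.83738414e+01 -9.02027597e+00]]
stop [[ 82.5766345  171.61143437]] weight [[-109.29165237  114.65916932]] spool [[-105.34278791  241.42705354]]
shift [  9.13 -54.8   39.14] rot [-14.57  -0.03   0.1 ]
shift [  9.13 -54.8   39.14] rot [1.6543e+02 1.4000e-01 4.0000e-02]
tumbler [[0.52028987 0.45329209 0.166     ]]
```

Request:
step_arm(motion=[{"tx": 0, "ty": -54.8, "tz": 39.1, "rx": -14.6, "jaw": 0.4}, {"tx": 0, "ty": -54.8, "tz": 39.1, "rx": -14.6, "jaw": 0.4}, {"tx": 0, "ty": -54.8, "tz": 39.1, "rx": -14.6, "jaw": 0.4}, {"tx": 0, "ty": -54.8, "tz": 39.1, "rx": -14.6, "jaw": 0.4}, {"tx": 0, "ty": -54.8, "tz": 39.1, "rx": -14.6, "jaw": 0.4}, {"tx": 0, "ty": -54.8, "tz": 39.1, "rx": -14.6, "jaw": 0.4}, {"tx": 0, "ty": -54.8, "tz": 39.1, "rx": -14.6, "jaw": 0.4}, {"tx": 0, "ty": -54.8, "tz": 39.1, "rx": -14.6, "jaw": 0.4}])

```text
invalid input at $.motion[0]: expected keys jaw, tx, ty, tz, rx, ry, rz
```

```bash
python3 -c "
from plan import *
state(); goal(-118,-109,60,90)"
```

```text
t 0.1 board [-358.8  518.9] z 190.5 ydir 75.4 down [-0.001 -0.001 -1.   ] F [ 0.2 -0.   0.3] w 85.2 q [ 0.95  0.25  1.56 -0.    1.34 -0.17]
shift [ 13.13 -54.69  39.11] rot [-14.57  -0.03   0.1 ]
```

Request:
step_arm(motion=[{"jaw": 0.4, "tx": 0, "ty": -54.8, "tz": 39.1, "rx": -14.6, "ry": 0, "rz": 0}, {"jaw": 0.4, "tx": 0, "ty": -54.8, "tz": 39.1, "rx": -14.6, "ry": 0, "rz": 0}, {"jaw": 0.4, "tx": 0, "ty": -54.8, "tz": 39.1, "rx": -14.6, "ry": 0, "rz": 0}, {"jaw": 0.4, "tx": 0, "ty": -54.8, "tz": 39.1, "rx": -14.6, "ry": 0, "rz": 0}, {"jaw": 0.4, "tx": 0, "ty": -54.8, "tz": 39.1, "rx": -14.6, "ry": 0, "rz": 0}, {"jaw": 0.4, "tx": 0, "ty": -54.8, "tz": 39.1, "rx": -14.6, "ry": 0, "rz": 0}, {"jaw": 0.4, "tx": 0, "ty": -54.8, "tz": 39.1, "rx": -14.6, "ry": 0, "rz": 0}, {"jaw": 0.4, "tx": 0, "ty": -54.8, "tz": 39.1, "rx": -14.6, "ry": 0, "rz": 0}])

```text
time_s: 0.77
ee_pos: [0.3372, 0.2563, 0.1909]
tcp_rot: [0.066, 0.704, -0.068, 0.704]
ft_force: [0.4, -0.3, 0.6]
grip_width: 0.0601
```

```bash
python3 -c "
from plan import *
state(); goal(-118,-109,100,90)"
```

```text
t 0.77 board [-239.9  206.2] z 190.9 ydir 90.1 down [-0.001 -0.002 -1.   ] F [ 0.4 -0.3  0.6] w 60.1 q [ 0.38 -0.32  2.11 -0.    1.36 -1.  ]
shift [  9.14 -31.52  12.15] rot [ 0.08 -0.06  0.11]
```

Request:
step_arm(motion=[{"jaw": 0.4, "tx": 0, "ty": -31.5, "tz": 12.1, "rx": 0, "ry": 0, "rz": 0}, {"jaw": 0.4, "tx": 0, "ty": -31.5, "tz": 12.1, "rx": 0, "ry": 0, "rz": 0}, {"jaw": 0.4, "tx": 0, "ty": -31.5, "tz": 12.1, "rx": 0, "ry": 0, "rz": 0}, {"jaw": 0.4, "tx": 0, "ty": -31.5, "tz": 12.1, "rx": 0, "ry": 0, "rz": 0}, {"jaw": 0.4, "tx": 2, "ty": -31.5, "tz": 12.1, "rx": 0, "ry": 0, "rz": 0}, {"jaw": 0.4, "tx": 4, "ty": -31.5, "tz": 12.1, "rx": 0, "ry": 0, "rz": 0}, {"jaw": 0.4, "tx": 6, "ty": -31.5, "tz": 12.1, "rx": 0, "ry": 0, "rz": 0}, {"jaw": 0.4, "tx": 9, "ty": -31.5, "tz": 12.1, "rx": 0, "ry": 0, "rz": 0}])

```text
time_s: 1.43
ee_pos: [0.3943, -0.0554, 0.1295]
tcp_rot: [0.066, 0.702, -0.069, 0.706]
ft_force: [0.7, -0.0, 0.5]
grip_width: 0.0596
```

```bash
python3 -c "
from plan import *
state(); goal(-118,-109,60,90)
f=grab_frame('side'); cv2.imwrite('pics/side1.png',f[:,:,::-1]); f=grab_frame('top'); cv2.imwrite('pics/top1.png',f[:,:,::-1])"
```

```text
t 1.43 board [-124.5  -88.9] z 129.5 ydir 90.0 down [ 0.005 -0.005 -1.   ] F [ 0.7 -0.   0.5] w 59.6 q [-0.42 -0.33  2.23 -0.    1.23 -1.8 ]
shift [ 6.96 -1.98  0.61] rot [-0.05  0.36  0.23]
```

View pics/side1.png

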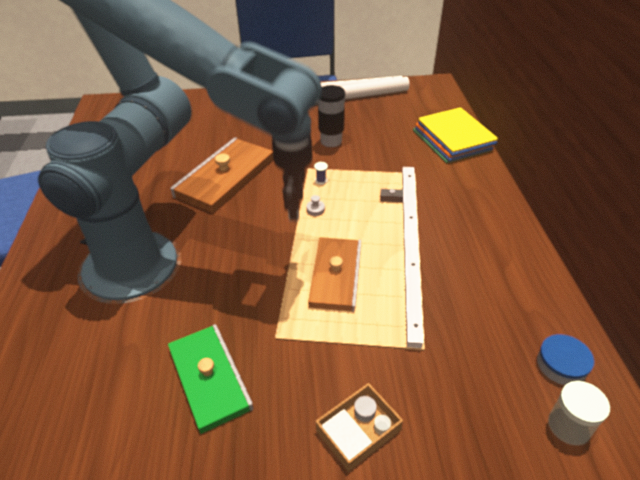

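View pics/top1.png

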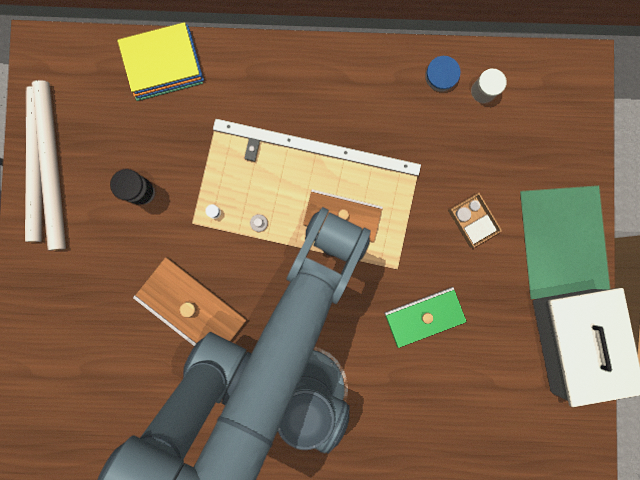

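The side view shows the fingers near (293,195), clear of the guide and short of its near side. I'll go straight down.

Request:
step_arm(motion=[{"jaw": 0.4, "tx": 2, "ty": -2, "tz": 0.6, "rx": 0, "ry": 0, "rz": 0}, {"jaw": 0.4, "tx": 4, "ty": -2, "tz": 0.6, "rx": 0, "ry": 0.4, "rz": 0.2}, {"jaw": 0.4, "tx": 6, "ty": -2, "tz": 0.6, "rx": 0, "ry": 0.4, "rz": 0.2}, {"jaw": 0.4, "tx": 8, "ty": -2, "tz": 0.6, "rx": 0, "ry": 0.4, "rz": 0.2}, {"jaw": 0.4, "tx": 10, "ty": -2, "tz": 0.6, "rx": 0, "ry": 0.4, "rz": 0.2}, {"jaw": 0.4, "tx": 11, "ty": -2, "tz": 0.6, "rx": 0, "ry": 0.4, "rz": 0.2}, {"jaw": 0.4, "tx": 11.5, "ty": -2, "tz": 0.6, "rx": 0, "ry": 0.4, "rz": 0.2}, {"jaw": 0.4, "tx": 11.7, "ty": -2, "tz": 0.6, "rx": 0, "ry": 0.4, "rz": 0.2}])

```text
time_s: 2.2
ee_pos: [0.3898, -0.0735, 0.0056]
tcp_rot: [0.071, 0.71, -0.067, 0.698]
ft_force: [-0.2, 0.7, 0.6]
grip_width: 0.0599
```

```bash
python3 -c "
from plan import *
state(); goal(-102,-109,11,90)
f=grab_frame('side'); cv2.imwrite('pics/side2.png',cv2.resize(f[120:340,200:450,::-1],None,fx=2.6,fy=2.6))"
```

```text
t 2.2 board [-125.5 -107.5] z 5.6 ydir 89.8 down [-0.017  0.007 -1.   ] F [-0.2  0.7  0.6] w 59.9 q [-0.47 -0.07  2.28 -0.    0.95 -1.85]
shift [-0.58 -0.13  2.34] rot [-0.23 -1.   -0.19]
```

View pics/side2.png

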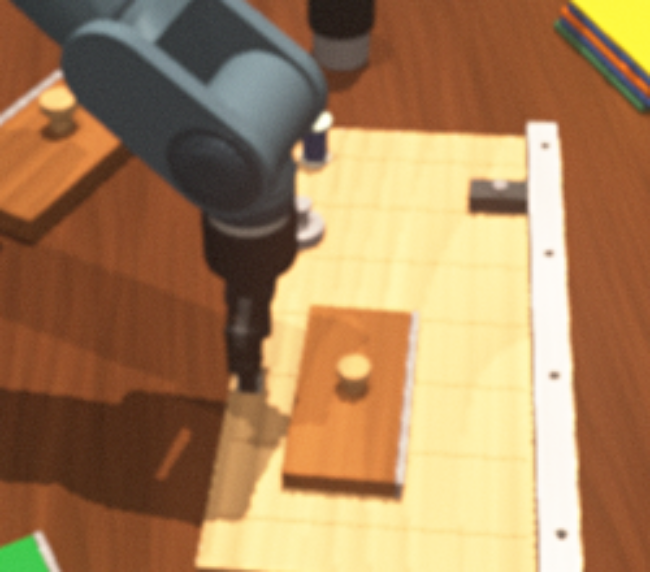

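Request:
step_arm(motion=[{"jaw": 0.4, "tx": -0.2, "ty": -0.1, "tz": 1.0, "rx": 0, "ry": -1, "rz": 0}, {"jaw": 0.4, "tx": -0.2, "ty": -0.1, "tz": 2.0, "rx": 0, "ry": -1, "rz": 0}, {"jaw": 0.4, "tx": -0.2, "ty": -0.1, "tz": 2.8, "rx": 0, "ry": -1, "rz": 0}, {"jaw": 0.4, "tx": -0.2, "ty": -0.1, "tz": 3.6, "rx": 0, "ry": -1, "rz": 0}, {"jaw": 0.4, "tx": -0.2, "ty": -0.1, "tz": 4.4, "rx": 0, "ry": -1, "rz": 0}, {"jaw": 0.4, "tx": -0.2, "ty": -0.1, "tz": 5.2, "rx": 0, "ry": -1, "rz": 0}, {"jaw": 0.4, "tx": -0.2, "ty": -0.1, "tz": 6.0, "rx": 0, "ry": -1, "rz": 0}, {"jaw": 0.4, "tx": -0.2, "ty": -0.1, "tz": 6.8, "rx": 0, "ry": -1, "rz": 0}])

```text
time_s: 2.92
ee_pos: [0.4575, -0.0881, 0.0068]
tcp_rot: [0.07, 0.703, -0.068, 0.704]
ft_force: [-0.2, -0.5, -0.6]
grip_width: 0.0595
```

```bash
python3 -c "
from plan import *
state(); goal(-5,-109,9,90)
f=grab_frame('side'); cv2.imwrite('pics/side3.png',cv2.resize(f[120:340,200:450,::-1],None,fx=2.6,fy=2.6))"
```

```text
t 2.92 board [ -56.3 -109. ] z 6.8 ydir 89.8 down [ 0.001  0.003 -1.   ] F [-0.2 -0.5 -0.6] w 59.5 q [-0.44  0.08  2.13  0.    0.93 -1.81]
shift [-0.21  0.02  5.13] rot [-0.23  0.04 -0.18]
```

View pics/side3.png

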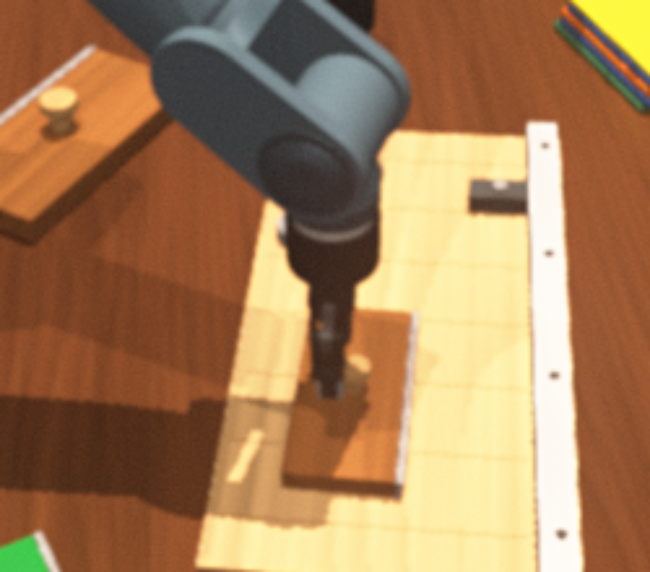

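The guide hasn't moved and the fingers seem to be over its top, beside the knob. I need to know the true height of the fingertips before moving again.

```bash
python3 -c "
from plan import *
o=get_obs(); p=o['ee_pos']
R=Rn.from_quat(o['tcp_rot']).as_matrix()
for back in (0,10,20,30):
  for s in (0,-.03,.03): print(back,s,np.round(pix('side',p-R[:,0]*back/1000+R[:,1]*s),1).tolist())
print('guide corners proj',pix('side',[[.4022,-.1791,.028],[.4935,-.1991,.028],[.5362,-.0038,.028],[.445,.0162,.028]]).round(1).tolist())
f=grab_frame('side'); cv2.imwrite('pics/side4.png',cv2.resize(f[200:320,270:400,::-1],None,fx=5,fy=5,interpolation=cv2.INTER_CUBIC))
f=grab_frame('top'); cv2.imwrite('pics/top4.png',cv2.resize(f[110:280,185:430,::-1],None,fx=3.2,fy=3.2,interpolation=cv2.INTER_CUBIC))
state()"
```

```text
0 0 [[328.3, 274.1]]
0 -0.03 [[327.1, 284.1]]
0 0.03 [[329.4, 264.5]]
10 0 [[328.3, 271.1]]
10 -0.03 [[327.1, 281.1]]
10 0.03 [[329.4, 261.5]]
20 0 [[328.3, 268.1]]
20 -0.03 [[327.1, 278.1]]
20 0.03 [[329.4, 258.5]]
30 0 [[328.2, 265.0]]
30 -0.03 [[327.0, 275.0]]
30 0.03 [[329.4, 255.4]]
guide corners proj [[306.1, 301.2], [350.4, 305.0], [356.9, 239.1], [317.7, 236.3]]
t 3.07 board [ -56.6 -109. ] z 6.8 ydir 89.8 down [ 0.001  0.003 -1.   ] F [ 0.  -0.3  0. ] w 59.8 q [-0.44  0.08  2.13  0.    0.93 -1.81]
```

View pics/side4.png

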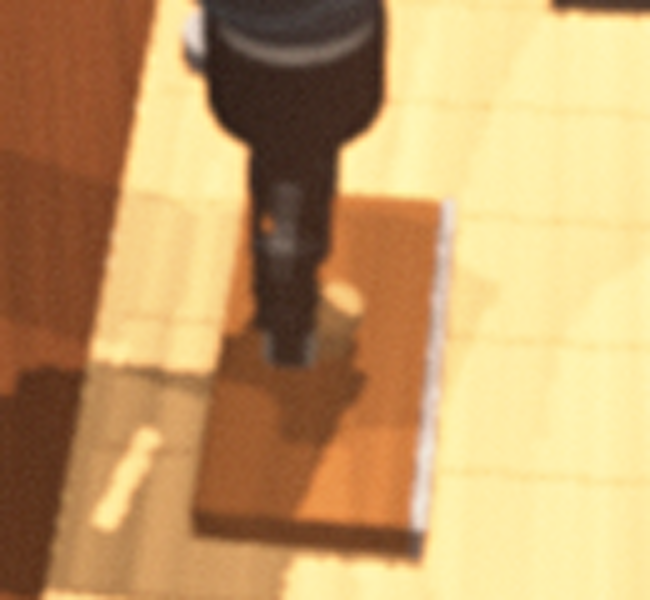

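View pics/top4.png

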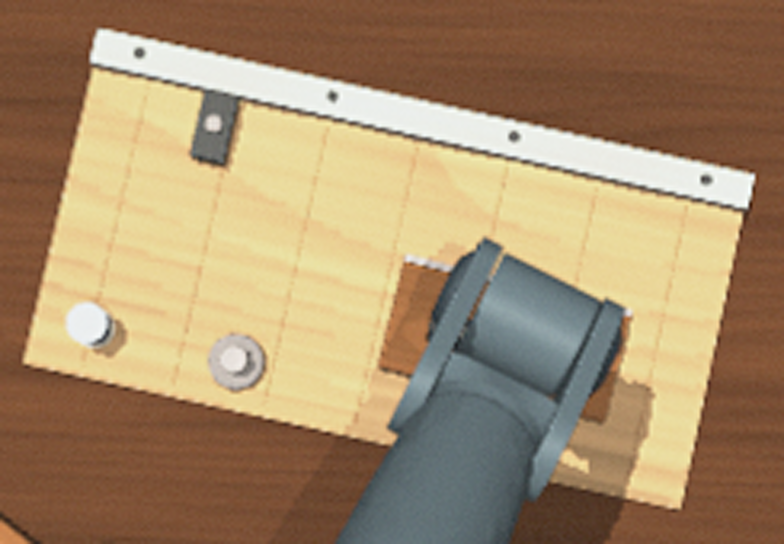

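```bash
python3 -c "
from plan import *
p=np.array([.2799,.586,.1905]); R=Rn.from_quat([0.1557,0.68984,-0.156896,0.689386]).as_matrix()
for b in(0,13,30):
  print('start',b,[pix('side',p-R[:,0]*b/1000+R[:,1]*s).round(1).tolist() for s in(-.05,0,.05)])
f=cv2.imread('pics/side0.png'); cv2.imwrite('pics/c0.png',cv2.resize(f[0:80,190:290],None,fx=7,fy=7,interpolation=cv2.INTER_CUBIC))
p=np.array([.3943,-.0554,.1295]); R=Rn.from_quat([.066,.702,-.069,.706]).as_matrix()
for b in(0,13,30,40):
  print('side1',b,[pix('side',p-R[:,0]*b/1000+R[:,1]*s).round(1).tolist() for s in(-.037,0,.037)])
f=cv2.imread('pics/side1.png'); cv2.imwrite('pics/c1.png',cv2.resize(f[130:230,240:340],None,fx=6,fy=6,interpolation=cv2.INTER_CUBIC))
"
```

```text
start 0 [[[234.8, 74.6]], [[242.5, 67.0]], [[249.9, 59.8]]]
start 13 [[[234.2, 70.3]], [[242.0, 62.8]], [[249.4, 55.6]]]
start 30 [[[233.5, 64.6]], [[241.3, 57.1]], [[248.8, 50.0]]]
side1 0 [[[294.3, 238.4]], [[296.5, 226.6]], [[298.7, 215.3]]]
side1 13 [[[293.9, 233.9]], [[296.2, 222.1]], [[298.4, 210.8]]]
side1 30 [[[293.5, 227.9]], [[295.8, 216.0]], [[298.0, 204.8]]]
side1 40 [[[293.2, 224.2]], [[295.5, 212.4]], [[297.8, 201.2]]]
```

View pics/c0.png

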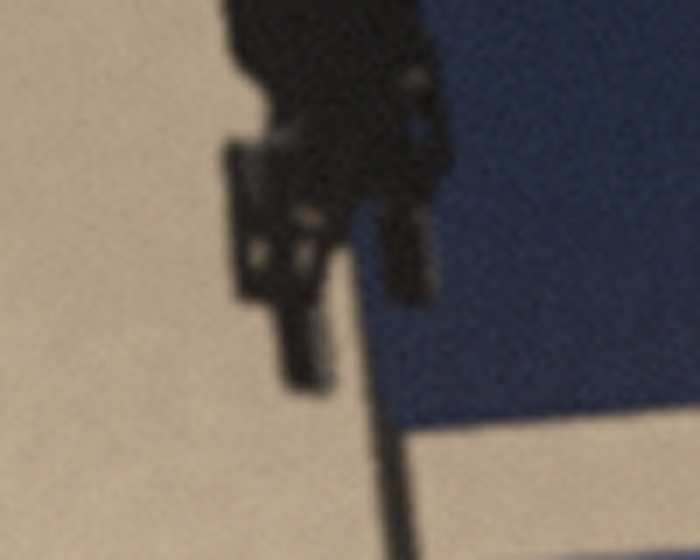

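View pics/c1.png

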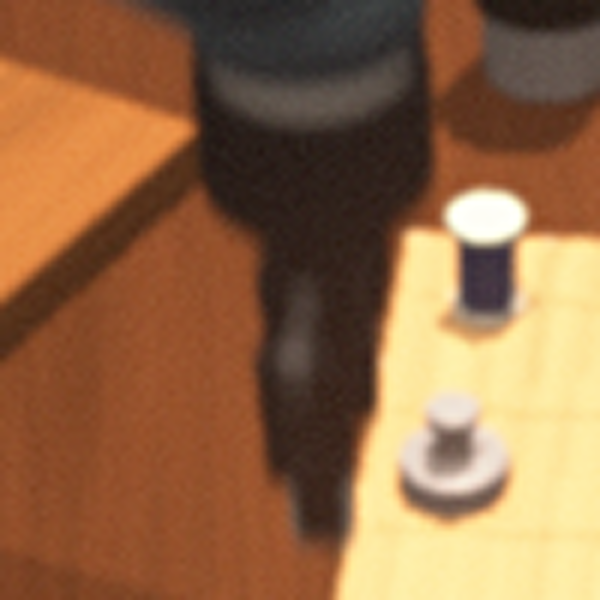

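The finger tip in the side view (about (327.6,273)) sits about 13 px above where the reported TCP puts it, and the start pose and the approach picture show the same thing. So the real tips are some 40–50 mm above the reported z, and nothing has been touched. I'll back off the way I came, then go down in small steps watching force and picture.

Request:
step_arm(motion=[{"jaw": 0.4, "tx": 0, "ty": 0, "tz": -1.5, "rx": 0, "ry": 0, "rz": 0}, {"jaw": 0.4, "tx": 0, "ty": 0, "tz": -3, "rx": 0, "ry": 0, "rz": 0}, {"jaw": 0.4, "tx": 0, "ty": 0, "tz": -4.5, "rx": 0, "ry": 0, "rz": 0}, {"jaw": 0.4, "tx": 0, "ty": 0, "tz": -6, "rx": 0, "ry": 0, "rz": 0}, {"jaw": 0.4, "tx": 0, "ty": 0, "tz": -6.5, "rx": 0, "ry": 0, "rz": 0}, {"jaw": 0.4, "tx": 0, "ty": 0, "tz": -6.5, "rx": 0, "ry": 0, "rz": 0}, {"jaw": 0.4, "tx": 0, "ty": 0, "tz": -6.5, "rx": 0, "ry": 0, "rz": 0}])

```text
time_s: 3.65
ee_pos: [0.3938, -0.0756, 0.007]
tcp_rot: [0.07, 0.703, -0.068, 0.704]
ft_force: [0.5, -0.6, -0.3]
grip_width: 0.0601
```

```bash
python3 -c "
from plan import *
state(); o=get_obs(); p=o['ee_pos']; R=Rn.from_quat(o['tcp_rot']).as_matrix()
for b in(0,13,30,40,50):
  print(b,[pix('side',p-R[:,0]*b/1000+R[:,1]*s).round(1).tolist() for s in(-.037,-.03,.03)])
f=grab_frame('side'); cv2.imwrite('pics/side5.png',cv2.resize(f[200:320,250:380,::-1],None,fx=5,fy=5,interpolation=cv2.INTER_CUBIC))"
```

```text
t 3.65 board [-121.2 -108.9] z 7.0 ydir 89.8 down [ 0.002  0.003 -1.   ] F [ 0.5 -0.6 -0.3] w 60.1 q [-0.48 -0.08  2.29  0.    0.93 -1.85]
0 [[[297.1, 284.5]], [[297.5, 282.1]], [[300.9, 262.7]]]
13 [[[296.9, 280.6]], [[297.3, 278.3]], [[300.7, 258.8]]]
30 [[[296.5, 275.5]], [[296.9, 273.1]], [[300.4, 253.7]]]
40 [[[296.3, 272.4]], [[296.7, 270.0]], [[300.2, 250.6]]]
50 [[[296.1, 269.2]], [[296.5, 266.9]], [[300.0, 247.4]]]
```

View pics/side5.png

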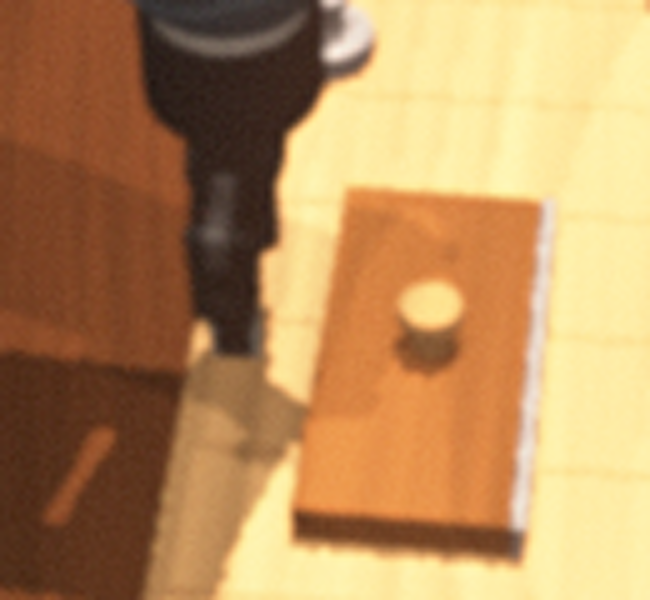

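The tip at crop (238,355), i.e. pixel (297.6,271), fits about 42 mm behind the reported TCP. The tips are therefore about 48 mm up. I'll lower 30 mm and then creep.

Request:
step_arm(motion=[{"jaw": 0.4, "tx": 0.7, "ty": 0, "tz": 0, "rx": 0, "ry": 0, "rz": 0}, {"jaw": 0.4, "tx": 1.4, "ty": 0, "tz": 0, "rx": 0, "ry": 0, "rz": 0}, {"jaw": 0.4, "tx": 2.1, "ty": 0, "tz": 0, "rx": 0, "ry": 0, "rz": 0}, {"jaw": 0.4, "tx": 2.6, "ty": 0, "tz": 0, "rx": 0, "ry": 0, "rz": 0}, {"jaw": 0.4, "tx": 2.8, "ty": 0, "tz": 0, "rx": 0, "ry": 0, "rz": 0}, {"jaw": 0.4, "tx": 2.8, "ty": 0, "tz": 0, "rx": 0, "ry": 0, "rz": 0}, {"jaw": 0.4, "tx": 2.8, "ty": 0, "tz": 0, "rx": 0, "ry": 0, "rz": 0}])

```text
time_s: 4.28
ee_pos: [0.3941, -0.0757, -0.0211]
tcp_rot: [0.07, 0.703, -0.068, 0.704]
ft_force: [-0.1, -0.0, -0.3]
grip_width: 0.06
```

```bash
python3 -c "
from plan import *
state(); o=get_obs(); p=o['ee_pos']; R=Rn.from_quat(o['tcp_rot']).as_matrix()
for b in(30,40,50):
  print(b,[pix('side',p-R[:,0]*b/1000+R[:,1]*s).round(1).tolist() for s in(-.037,-.03,.03)])
f=grab_frame('side'); cv2.imwrite('pics/side6.png',cv2.resize(f[200:320,250:380,::-1],None,fx=5,fy=5,interpolation=cv2.INTER_CUBIC))"
```

```text
t 4.28 board [-120.9 -108.9] z -21.1 ydir 89.8 down [ 0.002  0.003 -1.   ] F [-0.1 -0.  -0.3] w 60.0 q [-0.48 -0.01  2.29  0.    0.86 -1.85]
30 [[[297.2, 284.0]], [[297.6, 281.6]], [[301.0, 262.2]]]
40 [[[297.0, 281.0]], [[297.4, 278.6]], [[300.8, 259.2]]]
50 [[[296.8, 278.0]], [[297.2, 275.6]], [[300.6, 256.2]]]
```

View pics/side6.png

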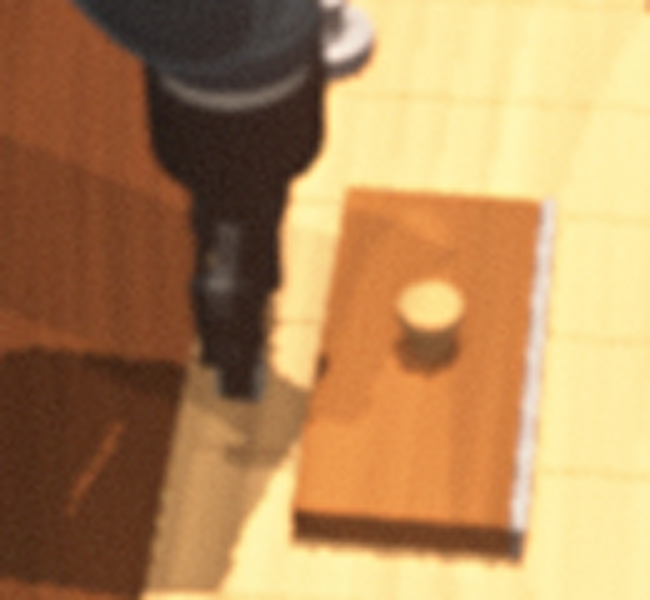

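No contact yet. The tip is at crop (242,400), about 20 mm up. I'll go down another 10 mm in small steps.

Request:
step_arm(motion=[{"jaw": 0.4, "tx": 0.2, "ty": 0, "tz": 0, "rx": 0, "ry": 0, "rz": 0}, {"jaw": 0.4, "tx": 0.4, "ty": 0, "tz": 0, "rx": 0, "ry": 0, "rz": 0}, {"jaw": 0.4, "tx": 0.6, "ty": 0, "tz": 0, "rx": 0, "ry": 0, "rz": 0}, {"jaw": 0.4, "tx": 0.8, "ty": 0, "tz": 0, "rx": 0, "ry": 0, "rz": 0}, {"jaw": 0.4, "tx": 1.0, "ty": 0, "tz": 0, "rx": 0, "ry": 0, "rz": 0}, {"jaw": 0.4, "tx": 1.0, "ty": 0, "tz": 0, "rx": 0, "ry": 0, "rz": 0}])

```text
time_s: 4.83
ee_pos: [0.394, -0.0756, -0.0313]
tcp_rot: [0.07, 0.703, -0.068, 0.704]
ft_force: [-0.3, -0.2, 0.7]
grip_width: 0.0599
```

```bash
python3 -c "
from plan import *
state()
f=grab_frame('side'); cv2.imwrite('pics/side7.png',cv2.resize(f[200:320,250:380,::-1],None,fx=5,fy=5,interpolation=cv2.INTER_CUBIC))"
```

```text
t 4.83 board [-121.  -108.8] z -31.3 ydir 89.8 down [ 0.002  0.003 -1.   ] F [-0.3 -0.2  0.7] w 59.9 q [-0.48  0.02  2.29  0.    0.84 -1.85]
```

View pics/side7.png

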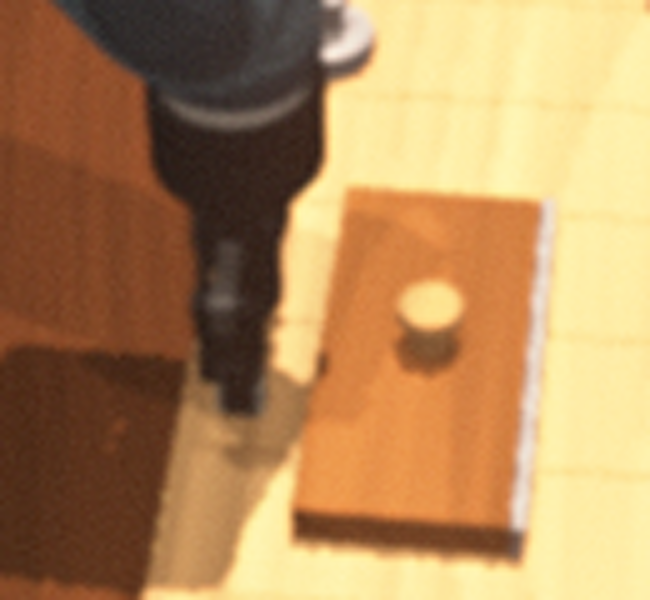

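The tip is now at crop (242,414), about 12 mm up: below the guide's top (28 mm) and above the plywood (6 mm). Pushing slowly now.

Request:
step_arm(motion=[{"jaw": 0.4, "tx": 0, "ty": 0, "tz": 0.7, "rx": 0, "ry": 0, "rz": 0}, {"jaw": 0.4, "tx": 0, "ty": 0, "tz": 1.4, "rx": 0, "ry": 0, "rz": 0}, {"jaw": 0.4, "tx": 0, "ty": 0, "tz": 2.0, "rx": 0, "ry": 0, "rz": 0}, {"jaw": 0.4, "tx": 0, "ty": 0, "tz": 2.6, "rx": 0, "ry": 0, "rz": 0}, {"jaw": 0.4, "tx": 0, "ty": 0, "tz": 3.2, "rx": 0, "ry": 0, "rz": 0}, {"jaw": 0.4, "tx": 0, "ty": 0, "tz": 3.8, "rx": 0, "ry": 0, "rz": 0}, {"jaw": 0.4, "tx": 0, "ty": 0, "tz": 4.4, "rx": 0, "ry": 0, "rz": 0}, {"jaw": 0.4, "tx": 0, "ty": 0, "tz": 5.0, "rx": 0, "ry": 0, "rz": 0}])

```text
time_s: 5.55
ee_pos: [0.4437, -0.0854, -0.0312]
tcp_rot: [0.07, 0.703, -0.068, 0.704]
ft_force: [-1.9, 0.7, 0.5]
grip_width: 0.0598
```

```bash
python3 -c "
from plan import *
state()
f=grab_frame('side'); cv2.imwrite('pics/side8.png',cv2.resize(f[140:340,240:450,::-1],None,fx=3,fy=3,interpolation=cv2.INTER_CUBIC))"
```

```text
t 5.55 board [ -70.4 -109. ] z -31.2 ydir 89.8 down [ 0.001  0.003 -1.   ] F [-1.9  0.7  0.5] w 59.8 q [-0.44  0.13  2.16  0.    0.85 -1.82]
```

View pics/side8.png

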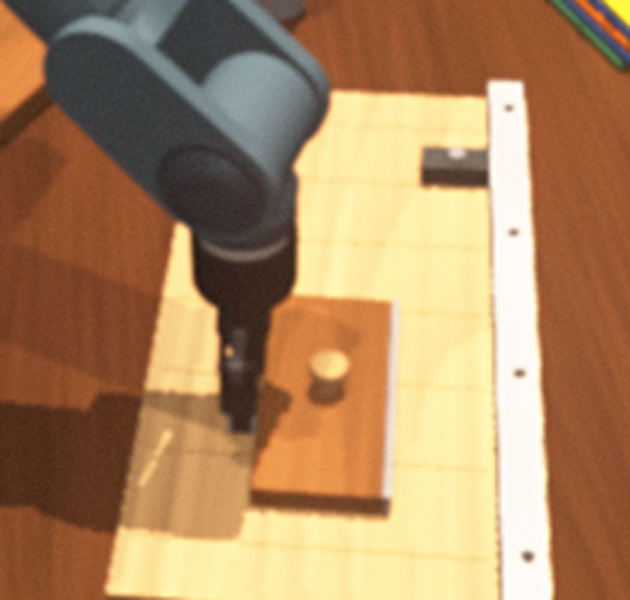

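The guide is now being pushed squarely. Its steel edge is at crop (392,300) to (388,500), the push force is about 2 N and the knob is clear. Continuing.

Request:
step_arm(motion=[{"jaw": 0.4, "tx": 0, "ty": 0, "tz": 0.8, "rx": 0, "ry": 0, "rz": 0}, {"jaw": 0.4, "tx": 0, "ty": 0, "tz": 1.6, "rx": 0, "ry": 0, "rz": 0}, {"jaw": 0.4, "tx": 0, "ty": 0, "tz": 2.4, "rx": 0, "ry": 0, "rz": 0}, {"jaw": 0.4, "tx": 0, "ty": 0, "tz": 3.2, "rx": 0, "ry": 0, "rz": 0}, {"jaw": 0.4, "tx": 0, "ty": 0, "tz": 4.0, "rx": 0, "ry": 0, "rz": 0}, {"jaw": 0.4, "tx": 0, "ty": 0, "tz": 4.8, "rx": 0, "ry": 0, "rz": 0}, {"jaw": 0.4, "tx": 0, "ty": 0, "tz": 5.6, "rx": 0, "ry": 0, "rz": 0}, {"jaw": 0.4, "tx": 0, "ty": 0, "tz": 6.2, "rx": 0, "ry": 0, "rz": 0}])

```text
time_s: 6.27
ee_pos: [0.507, -0.0982, -0.0305]
tcp_rot: [0.07, 0.702, -0.068, 0.705]
ft_force: [-2.0, 0.3, -0.8]
grip_width: 0.0597
```

Request:
step_arm(motion=[{"jaw": 0.4, "tx": 0, "ty": 0, "tz": 0.3, "rx": 0, "ry": 0, "rz": 0}, {"jaw": 0.4, "tx": 0, "ty": 0, "tz": 0.5, "rx": 0, "ry": 0, "rz": 0}, {"jaw": 0.4, "tx": 0, "ty": 0, "tz": 0.7, "rx": 0, "ry": 0, "rz": 0}, {"jaw": 0.4, "tx": 0, "ty": 0, "tz": 0.9, "rx": 0, "ry": 0, "rz": 0}])

```text
time_s: 6.6
ee_pos: [0.5156, -0.0999, -0.0304]
tcp_rot: [0.07, 0.703, -0.068, 0.705]
ft_force: [-1.2, 0.3, 1.3]
grip_width: 0.0598
```

```bash
python3 -c "
from plan import *
state()
f=grab_frame('side'); cv2.imwrite('pics/side9.png',cv2.resize(f[140:340,240:450,::-1],None,fx=3,fy=3,interpolation=cv2.INTER_CUBIC))"
```

```text
t 6.6 board [   3.1 -109.6] z -30.4 ydir 89.8 down [ 0.003  0.002 -1.   ] F [-1.2  0.3  1.3] w 59.8 q [-0.41  0.28  1.98  0.    0.88 -1.79]
```

View pics/side9.png

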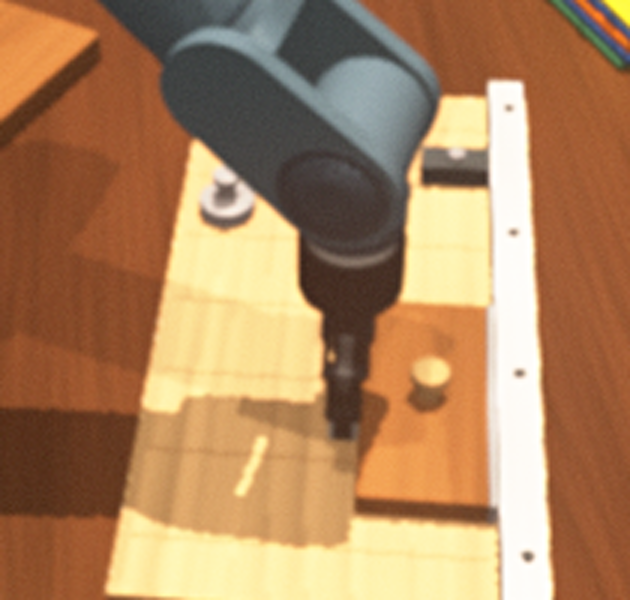

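The steel edge is almost at the fence, near crop column 490. I'll creep until the force rises.

Request:
step_arm(motion=[{"jaw": 0.4, "tx": 0, "ty": 0, "tz": 0.1, "rx": 0, "ry": 0, "rz": 0}, {"jaw": 0.4, "tx": 0, "ty": 0, "tz": 0.2, "rx": 0, "ry": 0, "rz": 0}, {"jaw": 0.4, "tx": 0, "ty": 0, "tz": 0.3, "rx": 0, "ry": 0, "rz": 0}])

```text
time_s: 6.9
ee_pos: [0.5162, -0.1, -0.0309]
tcp_rot: [0.07, 0.705, -0.067, 0.703]
ft_force: [-12.1, 1.4, 8.4]
grip_width: 0.0599
```

```bash
python3 -c "
from plan import *
state()"
```

```text
t 6.9 board [   3.7 -109.5] z -30.9 ydir 89.9 down [-0.002  0.003 -1.   ] F [-12.1   1.4   8.4] w 59.9 q [-0.41  0.29  1.98  0.    0.88 -1.79]
```

12 N, so the guide is seated on the fence. I'll back off and rise.

Request:
step_arm(motion=[{"jaw": 0.4, "tx": 0, "ty": 0, "tz": -0.5, "rx": 0, "ry": 0, "rz": 0}, {"jaw": 0.4, "tx": 0, "ty": 0, "tz": -2, "rx": 0, "ry": 0, "rz": 0}, {"jaw": 0.4, "tx": 0, "ty": 0, "tz": -4, "rx": 0, "ry": 0, "rz": 0}, {"jaw": 0.4, "tx": -2, "ty": 0, "tz": -5, "rx": 0, "ry": 0, "rz": 0}, {"jaw": 0.4, "tx": -5, "ty": 0, "tz": -5, "rx": 0, "ry": 0, "rz": 0}, {"jaw": 0.4, "tx": -8, "ty": 0, "tz": -5, "rx": 0, "ry": 0, "rz": 0}, {"jaw": 0.4, "tx": -10, "ty": 0, "tz": -5, "rx": 0, "ry": 0, "rz": 0}, {"jaw": 0.2, "tx": -10, "ty": 0, "tz": -5, "rx": 0, "ry": 0, "rz": 0}])

```text
time_s: 7.57
ee_pos: [0.4714, -0.0924, 0.0745]
tcp_rot: [0.068, 0.701, -0.069, 0.707]
ft_force: [0.3, 0.2, -0.5]
grip_width: 0.0522
```

```bash
python3 -c "
from plan import *
state(); goal(65,-243,70,0)
f=grab_frame('side'); cv2.imwrite('pics/side10.png',cv2.resize(f[140:340,240:450,::-1],None,fx=3,fy=3,interpolation=cv2.INTER_CUBIC))"
```

```text
t 7.57 board [ -41.8 -110.6] z 74.5 ydir 89.9 down [ 0.008 -0.001 -1.   ] F [ 0.3  0.2 -0.5] w 52.2 q [-0.43 -0.02  2.08  0.    1.08 -1.81]
shift [  0.53 -13.21  10.71] rot [89.85  0.36 -0.38]
```

View pics/side10.png

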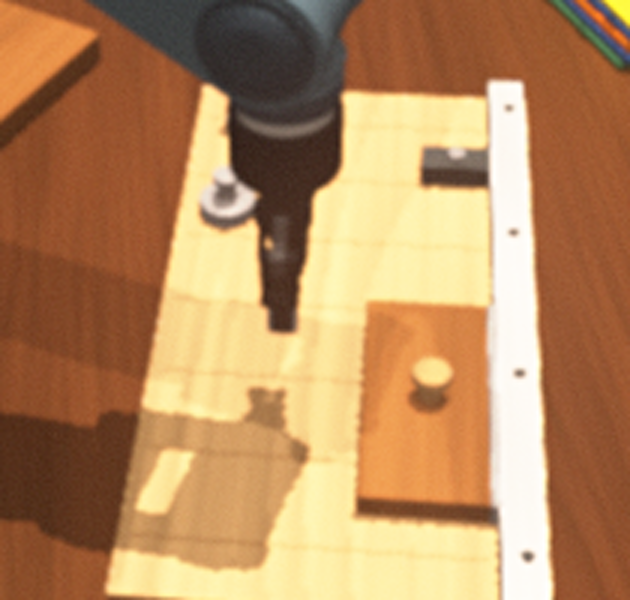

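The guide lies along the fence with its left end at crop row 305. Next I go round to its right end and turn the tool 90°.

Request:
step_arm(motion=[{"jaw": 0.2, "tx": 0, "ty": -13.2, "tz": 10.7, "rx": 89.9, "ry": 0, "rz": 0}, {"jaw": 0.2, "tx": 0, "ty": -13.2, "tz": 10.7, "rx": 89.9, "ry": 0, "rz": 0}, {"jaw": 0.2, "tx": 0, "ty": -13.2, "tz": 10.7, "rx": 89.9, "ry": 0, "rz": 0}, {"jaw": 0.2, "tx": 0, "ty": -13.2, "tz": 10.7, "rx": 89.9, "ry": 0, "rz": 0}, {"jaw": 0.2, "tx": 0, "ty": -13.2, "tz": 10.7, "rx": 89.9, "ry": 0, "rz": 0}, {"jaw": 0.2, "tx": 0, "ty": -13.2, "tz": 10.7, "rx": 89.9, "ry": 0, "rz": 0}, {"jaw": 0.2, "tx": 0, "ty": -13.2, "tz": 10.7, "rx": 89.9, "ry": 0, "rz": 0}, {"jaw": 0.2, "tx": 0, "ty": -13.2, "tz": 10.7, "rx": 89.9, "ry": 0, "rz": 0}])

```text
time_s: 8.28
ee_pos: [0.5485, -0.2417, 0.0701]
tcp_rot: [0.401, 0.584, -0.398, 0.583]
ft_force: [0.8, 0.2, -0.3]
grip_width: 0.0516
```

```bash
python3 -c "
from plan import *
state(); goal(65,-243,70,0)"
```

```text
t 8.28 board [  62.3 -242.5] z 70.1 ydir 32.2 down [ 0.001  0.004 -1.   ] F [ 0.8  0.2 -0.3] w 51.6 q [-0.61  0.27  1.77  0.    1.11 -0.98]
shift [0.01 0.2  0.19] rot [32.17 -0.24 -0.06]
```

Request:
step_arm(motion=[{"jaw": 0.2, "tx": 0, "ty": 0.2, "tz": 0.2, "rx": 32.2, "ry": 0, "rz": 0}, {"jaw": 0.2, "tx": 0, "ty": 0.2, "tz": 0.2, "rx": 32.2, "ry": 0, "rz": 0}, {"jaw": 0.2, "tx": 0, "ty": 0.2, "tz": 0.2, "rx": 32.2, "ry": 0, "rz": 0}, {"jaw": 0.2, "tx": 0, "ty": 0.2, "tz": 0.2, "rx": 32.2, "ry": 0, "rz": 0}, {"jaw": 0.2, "tx": 0, "ty": 0.2, "tz": 0.2, "rx": 32.2, "ry": 0, "rz": 0}, {"jaw": 0.2, "tx": 0, "ty": 0.2, "tz": 0.2, "rx": 32.2, "ry": 0, "rz": 0}, {"jaw": 0.2, "tx": 0, "ty": 0.2, "tz": 0.2, "rx": 32.2, "ry": 0, "rz": 0}])

```text
time_s: 8.87
ee_pos: [0.5504, -0.2424, 0.0686]
tcp_rot: [0.546, 0.452, -0.544, 0.449]
ft_force: [-0.0, 0.4, 0.3]
grip_width: 0.051
```

```bash
python3 -c "
from plan import *
state(); goal(65,-243,-30,0)
f=grab_frame('side'); cv2.imwrite('pics/side11.png',cv2.resize(f[140:340,240:450,::-1],None,fx=3,fy=3,interpolation=cv2.INTER_CUBIC))"
```

```text
t 8.87 board [  64.3 -242.8] z 68.6 ydir 0.1 down [-0.001  0.005 -1.   ] F [-0.   0.4  0.3] w 51.0 q [-0.61  0.27  1.76  0.    1.11 -0.42]
shift [9.86 0.08 0.07] rot [ 0.07 -0.29  0.11]
```

View pics/side11.png

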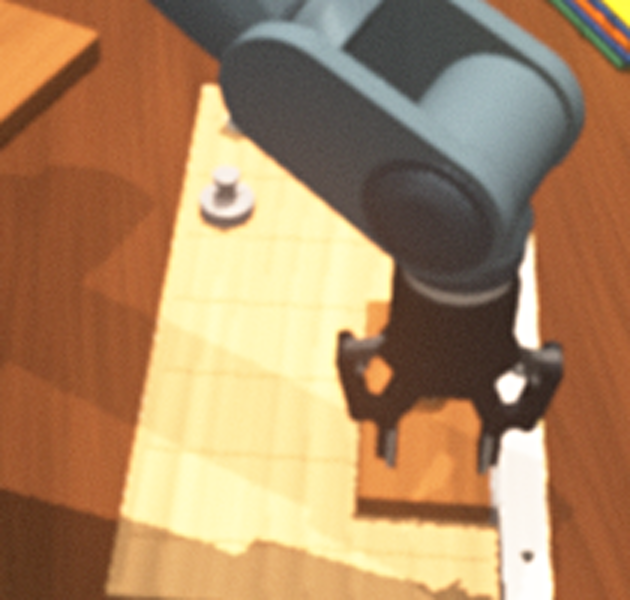

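The fingers stand to the right of and above the guide, at crop (388,465) and (488,468), inside the fence line. Lowering.

Request:
step_arm(motion=[{"jaw": 0.2, "tx": 2, "ty": 0, "tz": 0, "rx": 0, "ry": 0, "rz": 0}, {"jaw": 0.2, "tx": 4, "ty": 0, "tz": 0, "rx": 0, "ry": 0, "rz": 0}, {"jaw": 0.2, "tx": 6, "ty": 0, "tz": 0, "rx": 0, "ry": 0, "rz": 0}, {"jaw": 0.2, "tx": 7.5, "ty": 0, "tz": 0, "rx": 0, "ry": 0, "rz": 0}, {"jaw": 0.2, "tx": 8.5, "ty": 0, "tz": 0, "rx": 0, "ry": 0, "rz": 0}, {"jaw": 0.2, "tx": 9, "ty": 0, "tz": 0, "rx": 0, "ry": 0, "rz": 0}, {"jaw": 0.2, "tx": 9.3, "ty": 0, "tz": 0, "rx": 0, "ry": 0, "rz": 0}, {"jaw": 0.2, "tx": 9.6, "ty": 0, "tz": 0, "rx": 0, "ry": 0, "rz": 0}])

```text
time_s: 9.58
ee_pos: [0.5511, -0.2423, -0.0266]
tcp_rot: [0.546, 0.451, -0.544, 0.449]
ft_force: [-0.3, -0.7, 0.6]
grip_width: 0.0513
```

```bash
python3 -c "
from plan import *
state(); goal(65,-220,-28,0)
f=grab_frame('side'); cv2.imwrite('pics/side12.png',cv2.resize(f[140:340,240:450,::-1],None,fx=3,fy=3,interpolation=cv2.INTER_CUBIC))"
```

```text
t 9.58 board [  65.  -242.6] z -26.6 ydir 0.1 down [ 0.001  0.004 -1.   ] F [-0.3 -0.7  0.6] w 51.3 q [-0.6   0.42  1.78  0.    0.94 -0.42]
shift [ 0.15  0.   -2.26] rot [ 0.08 -0.26  0.02]
```

View pics/side12.png

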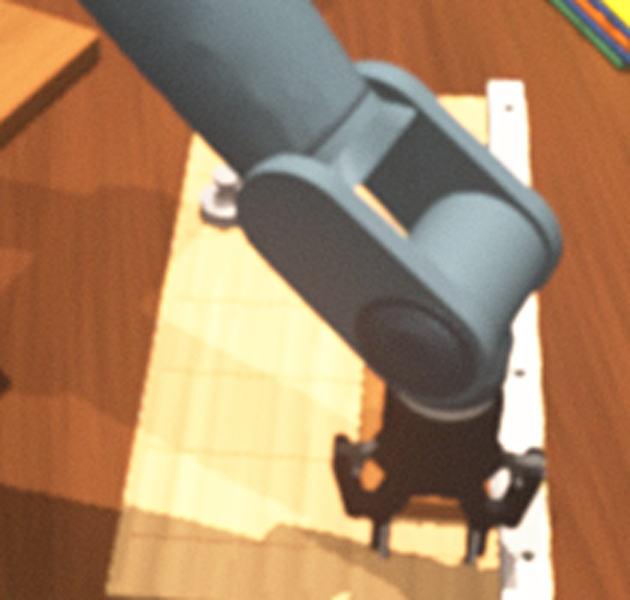

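```bash
python3 -c "
from plan import *
for z in (6,12,16,20,30): print(z,[((pix('side',np.r_[b2w(x,y),z/1000])-[240,140])*3).round(0).tolist() for x in (32,98) for y in(-254,-232)])
print('end',[((pix('side',np.r_[b2w(x,-210),z])-[240,140])*3).round(0).tolist() for x in(15,115) for z in (.006,.028)])
"; python3 -c "
import cv2
f=cv2.imread('pics/side12.png'); cv2.imwrite('pics/c12.png',cv2.resize(f[440:600,300:560],None,fx=3,fy=3))"
```

```text
6 [[[373.0, 567.0]], [[375.0, 542.0]], [[471.0, 574.0]], [[470.0, 548.0]]]
12 [[[374.0, 562.0]], [[375.0, 536.0]], [[471.0, 569.0]], [[471.0, 543.0]]]
16 [[[374.0, 558.0]], [[375.0, 533.0]], [[472.0, 565.0]], [[472.0, 539.0]]]
20 [[[374.0, 555.0]], [[375.0, 529.0]], [[473.0, 562.0]], [[472.0, 536.0]]]
30 [[[375.0, 546.0]], [[376.0, 520.0]], [[474.0, 553.0]], [[473.0, 527.0]]]
end [[[351.0, 515.0]], [[353.0, 495.0]], [[495.0, 525.0]], [[498.0, 505.0]]]
```

View pics/c12.png

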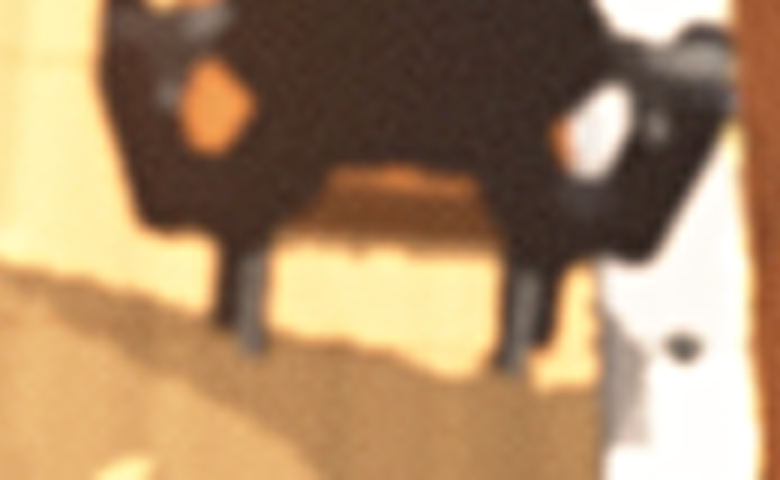

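Both tips measure about 16 mm up, and the guide's end is visible behind them. I'll lower 4 mm more and push along the fence (tool −z).

Request:
step_arm(motion=[{"jaw": 0.2, "tx": 0.2, "ty": 0, "tz": 0, "rx": 0, "ry": 0, "rz": 0}, {"jaw": 0.2, "tx": 0.4, "ty": 0, "tz": -0.6, "rx": 0, "ry": 0, "rz": 0}, {"jaw": 0.2, "tx": 0.4, "ty": 0, "tz": -1.3, "rx": 0, "ry": 0, "rz": 0}, {"jaw": 0.2, "tx": 0.4, "ty": 0, "tz": -2, "rx": 0, "ry": 0, "rz": 0}, {"jaw": 0.2, "tx": 0.4, "ty": 0, "tz": -2.7, "rx": 0, "ry": 0, "rz": 0}, {"jaw": 0.2, "tx": 0.4, "ty": 0, "tz": -3.4, "rx": 0, "ry": 0, "rz": 0}, {"jaw": 0.2, "tx": 0.4, "ty": 0, "tz": -4.1, "rx": 0, "ry": 0, "rz": 0}])

```text
time_s: 10.22
ee_pos: [0.5588, -0.2012, -0.0307]
tcp_rot: [0.546, 0.452, -0.544, 0.449]
ft_force: [-0.4, -1.2, -0.6]
grip_width: 0.0511
```

```bash
python3 -c "
from plan import *
state(); goal(65,-60,-30,0)
f=grab_frame('side'); cv2.imwrite('pics/side13.png',cv2.resize(f[140:340,240:450,::-1],None,fx=3,fy=3,interpolation=cv2.INTER_CUBIC))"
```

```text
t 10.22 board [  64.8 -200.8] z -30.7 ydir 0.1 down [ 0.     0.004 -1.   ] F [-0.4 -1.2 -0.6] w 51.1 q [-0.54  0.41  1.8   0.    0.93 -0.35]
shift [-1.000e-02  5.000e-02 -1.408e+01] rot [ 0.1  -0.25  0.03]
```

View pics/side13.png

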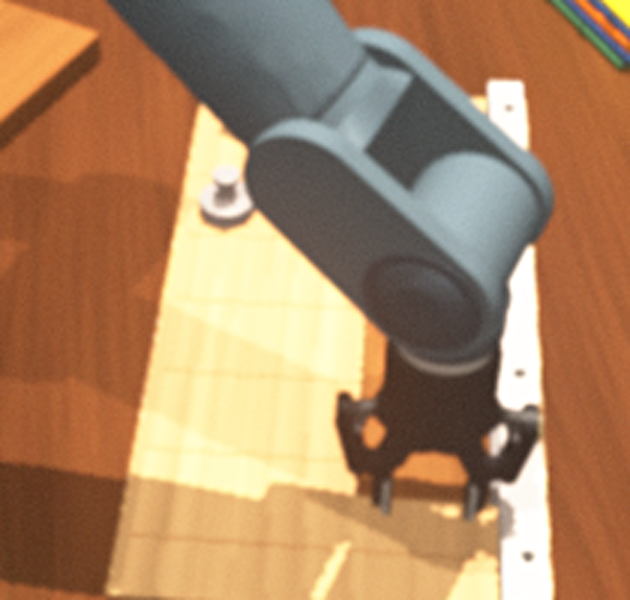

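The guide is moving with about 1–2 N on the tool. Continuing along the fence.

Request:
step_arm(motion=[{"jaw": 0.2, "tx": 0, "ty": 0, "tz": -0.8, "rx": 0, "ry": 0, "rz": 0}, {"jaw": 0.2, "tx": 0, "ty": 0, "tz": -1.6, "rx": 0, "ry": 0, "rz": 0}, {"jaw": 0.2, "tx": 0, "ty": 0, "tz": -2.4, "rx": 0, "ry": 0, "rz": 0}, {"jaw": 0.2, "tx": 0, "ty": 0, "tz": -3.2, "rx": 0, "ry": 0, "rz": 0}, {"jaw": 0.2, "tx": 0, "ty": 0, "tz": -4.0, "rx": 0, "ry": 0, "rz": 0}, {"jaw": 0.2, "tx": 0, "ty": 0, "tz": -4.8, "rx": 0, "ry": 0, "rz": 0}, {"jaw": 0.2, "tx": 0, "ty": 0, "tz": -5.6, "rx": 0, "ry": 0, "rz": 0}, {"jaw": 0.2, "tx": 0, "ty": 0, "tz": -6.4, "rx": 0, "ry": 0, "rz": 0}])

```text
time_s: 10.93
ee_pos: [0.5709, -0.1361, -0.0306]
tcp_rot: [0.546, 0.452, -0.544, 0.449]
ft_force: [0.5, -1.2, -0.8]
grip_width: 0.0509
```

Request:
step_arm(motion=[{"jaw": 0.2, "tx": 0, "ty": 0, "tz": -0.8, "rx": 0, "ry": 0, "rz": 0}, {"jaw": 0.2, "tx": 0, "ty": 0, "tz": -1.6, "rx": 0, "ry": 0, "rz": 0}, {"jaw": 0.2, "tx": 0, "ty": 0, "tz": -2.4, "rx": 0, "ry": 0, "rz": 0}, {"jaw": 0.2, "tx": 0, "ty": 0, "tz": -3.2, "rx": 0, "ry": 0, "rz": 0}, {"jaw": 0.2, "tx": 0, "ty": 0, "tz": -4.0, "rx": 0, "ry": 0, "rz": 0}, {"jaw": 0.2, "tx": 0, "ty": 0, "tz": -4.8, "rx": 0, "ry": 0, "rz": 0}, {"jaw": 0.2, "tx": 0, "ty": 0, "tz": -5.6, "rx": 0, "ry": 0, "rz": 0}, {"jaw": 0.2, "tx": 0, "ty": 0, "tz": -6.2, "rx": 0, "ry": 0, "rz": 0}])

```text
time_s: 11.6
ee_pos: [0.5826, -0.0743, -0.0303]
tcp_rot: [0.546, 0.452, -0.544, 0.449]
ft_force: [-0.2, -0.8, -1.1]
grip_width: 0.0511
```

```bash
python3 -c "
from plan import *
state(); goal(65,-55,-30,0)
f=grab_frame('side'); cv2.imwrite('pics/side14.png',cv2.resize(f[140:340,240:450,::-1],None,fx=3,fy=3,interpolation=cv2.INTER_CUBIC))"
```

```text
t 11.6 board [ 63.9 -71.6] z -30.3 ydir 0.2 down [-0.     0.006 -1.   ] F [-0.2 -0.8 -1.1] w 51.1 q [-0.32  0.4   1.82  0.01  0.92 -0.14]
shift [-0.02  0.11 -1.66] rot [ 0.16 -0.32  0.09]
```

View pics/side14.png

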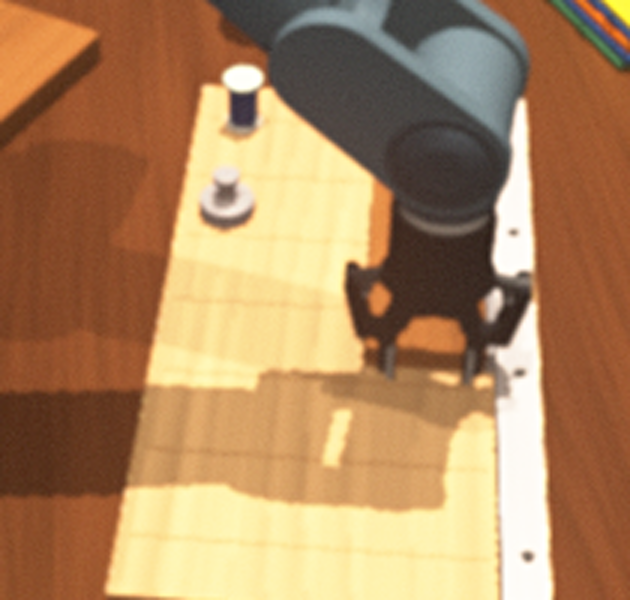

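The remaining gap to the stop should be about 15 mm. Creeping.

Request:
step_arm(motion=[{"jaw": 0.2, "tx": 0, "ty": 0, "tz": -0.3, "rx": 0, "ry": 0, "rz": 0}, {"jaw": 0.2, "tx": 0, "ty": 0, "tz": -0.6, "rx": 0, "ry": 0, "rz": 0}, {"jaw": 0.2, "tx": 0, "ty": 0, "tz": -0.8, "rx": 0, "ry": 0, "rz": 0}, {"jaw": 0.2, "tx": 0, "ty": 0, "tz": -1.0, "rx": 0, "ry": 0, "rz": 0}, {"jaw": 0.2, "tx": 0, "ty": 0, "tz": -1.2, "rx": 0, "ry": 0, "rz": 0}, {"jaw": 0.2, "tx": 0, "ty": 0, "tz": -1.3, "rx": 0, "ry": 0, "rz": 0}])

```text
time_s: 12.15
ee_pos: [0.5851, -0.0606, -0.0302]
tcp_rot: [0.546, 0.453, -0.543, 0.449]
ft_force: [0.2, -1.1, -1.0]
grip_width: 0.0516
```

Request:
step_arm(motion=[{"jaw": 0.2, "tx": 0, "ty": 0, "tz": -0.1, "rx": 0, "ry": 0, "rz": 0}, {"jaw": 0.2, "tx": 0, "ty": 0, "tz": -0.2, "rx": 0, "ry": 0, "rz": 0}, {"jaw": 0.2, "tx": 0, "ty": 0, "tz": -0.3, "rx": 0, "ry": 0, "rz": 0}])

```text
time_s: 12.4
ee_pos: [0.5857, -0.0577, -0.0301]
tcp_rot: [0.546, 0.453, -0.543, 0.449]
ft_force: [-0.9, -0.9, -0.6]
grip_width: 0.0509
```

```bash
python3 -c "
from plan import *
state()"
```

```text
t 12.4 board [ 63.8 -54.8] z -30.1 ydir 0.2 down [-0.     0.006 -1.   ] F [-0.9 -0.9 -0.6] w 50.9 q [-0.29  0.4   1.82  0.01  0.93 -0.11]
```

Request:
step_arm(motion=[{"jaw": 0.2, "tx": 0, "ty": 0, "tz": -0.1, "rx": 0, "ry": 0, "rz": 0}, {"jaw": 0.2, "tx": 0, "ty": 0, "tz": -0.2, "rx": 0, "ry": 0, "rz": 0}, {"jaw": 0.2, "tx": 0, "ty": 0, "tz": -0.2, "rx": 0, "ry": 0, "rz": 0}])

```text
time_s: 12.65
ee_pos: [0.5861, -0.0555, -0.0302]
tcp_rot: [0.546, 0.453, -0.543, 0.449]
ft_force: [-0.3, 0.2, -0.6]
grip_width: 0.0512
```

```bash
python3 -c "
from plan import *
state()"
```

```text
t 12.65 board [ 63.8 -52.5] z -30.2 ydir 0.2 down [-0.     0.007 -1.   ] F [-0.3  0.2 -0.6] w 51.2 q [-0.29  0.4   1.82  0.01  0.93 -0.11]
```

Request:
step_arm(motion=[{"jaw": 0.2, "tx": 0, "ty": 0, "tz": -0.1, "rx": 0, "ry": 0, "rz": 0}, {"jaw": 0.2, "tx": 0, "ty": 0, "tz": -0.2, "rx": 0, "ry": 0, "rz": 0}])

```text
time_s: 12.82
ee_pos: [0.5865, -0.0535, -0.0301]
tcp_rot: [0.546, 0.453, -0.543, 0.449]
ft_force: [0.3, -1.4, -1.6]
grip_width: 0.0511
```

```bash
python3 -c "
from plan import *
state()
f=grab_frame('side'); cv2.imwrite('pics/side15.png',cv2.resize(f[140:300,300:450,::-1],None,fx=3.7,fy=3.7,interpolation=cv2.INTER_CUBIC))"
```

```text
t 12.82 board [ 63.8 -50.5] z -30.1 ydir 0.2 down [-0.     0.006 -1.   ] F [ 0.3 -1.4 -1.6] w 51.1 q [-0.29  0.4   1.82  0.01  0.93 -0.1 ]
```

View pics/side15.png

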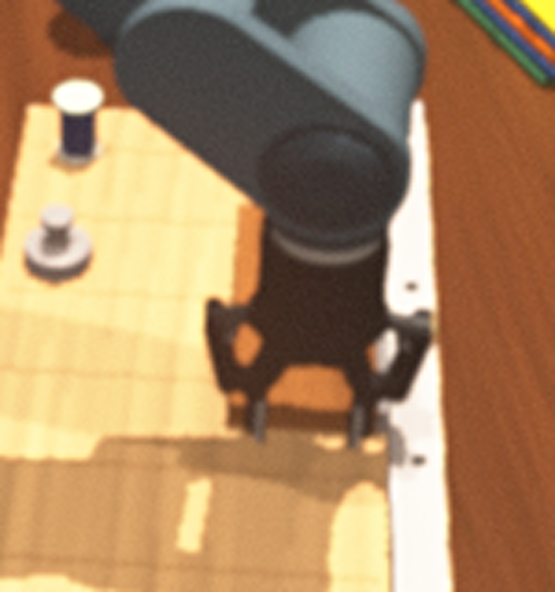

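Request:
step_arm(motion=[{"jaw": 0.2, "tx": 0, "ty": 0, "tz": -0.1, "rx": 0, "ry": 0, "rz": 0}, {"jaw": 0.2, "tx": 0, "ty": 0, "tz": -0.2, "rx": 0, "ry": 0, "rz": 0}])

```text
time_s: 13.03
ee_pos: [0.5865, -0.0533, -0.0301]
tcp_rot: [0.545, 0.452, -0.544, 0.45]
ft_force: [-4.3, -12.9, -0.7]
grip_width: 0.0513
```

Request:
step_arm(motion=[{"jaw": 0.2, "tx": 0, "ty": 0, "tz": -0.1, "rx": 0, "ry": 0, "rz": 0}, {"jaw": 0.2, "tx": 0, "ty": 0, "tz": -0.1, "rx": 0, "ry": 0, "rz": 0}])

```text
time_s: 13.2
ee_pos: [0.5864, -0.0535, -0.0301]
tcp_rot: [-0.544, -0.452, 0.545, -0.45]
ft_force: [-2.2, -6.4, -0.4]
grip_width: 0.051
```

```bash
python3 -c "
from plan import *
state()"
```

```text
t 13.2 board [ 63.7 -50.5] z -30.1 ydir 0.2 down [-0.002  0.001 -1.   ] F [-2.2 -6.4 -0.4] w 51.0 q [-0.28  0.4   1.81  0.    0.93 -0.1 ]
```

12.9 N against the stop, so it's seated. I'll back away and look.

Request:
step_arm(motion=[{"jaw": 0.2, "tx": 0, "ty": 0, "tz": 1, "rx": 0, "ry": 0, "rz": 0}, {"jaw": 0.2, "tx": 0, "ty": 0, "tz": 3, "rx": 0, "ry": 0, "rz": 0}, {"jaw": 0.2, "tx": -2, "ty": 0, "tz": 6, "rx": 0, "ry": 0, "rz": 0}, {"jaw": 0.2, "tx": -5, "ty": -3, "tz": 9, "rx": 0, "ry": 0, "rz": 0}, {"jaw": 0.2, "tx": -8, "ty": -7, "tz": 12, "rx": 0, "ry": 0, "rz": 0}, {"jaw": 0.2, "tx": -11, "ty": -11, "tz": 15, "rx": 0, "ry": 0, "rz": 0}, {"jaw": 0.2, "tx": -13, "ty": -14, "tz": 17, "rx": 0, "ry": 0, "rz": 0}, {"jaw": 0.2, "tx": -13, "ty": -14, "tz": 17, "rx": 0, "ry": 0, "rz": 0}])

```text
time_s: 13.87
ee_pos: [0.417, -0.1946, 0.1004]
tcp_rot: [-0.544, -0.452, 0.545, -0.45]
ft_force: [-0.6, -1.1, 1.1]
grip_width: 0.0513
```

```bash
python3 -c "
from plan import *
state()
f=grab_frame('top')[:,:,::-1]; cv2.imwrite('pics/top15.png',f); cv2.imwrite('pics/top15c.png',cv2.resize(f[110:280,185:430],None,fx=3.2,fy=3.2,interpolation=cv2.INTER_CUBIC))
f=grab_frame('side'); cv2.imwrite('pics/side16.png',f[:,:,::-1])"; python3 meas.py pics/top15.png
```

```text
t 13.87 board [ -75.7 -221.3] z 100.4 ydir 0.3 down [-0.002  0.001 -1.   ] F [-0.6 -1.1  1.1] w 51.3 q [-0.68 -0.1   2.1  -0.    1.14 -0.5 ]
fence [114  37 829 222] [657.8 -15.8] [580.2  38. ] 79.04
    [[584.0, -297.0], [621.2999877929688, -304.20001220703125], [731.5999755859375, 265.3999938964844], [694.2999877929688, 272.6000061035156]]
fence [ 83 378  50  54] [476.  265.5] [34.5 35. ] 65.01
    [[452.8999938964844, 257.20001220703125], [484.6000061035156, 242.5], [499.20001220703125, 273.70001220703125], [467.5, 288.5]]
fence [263 420  48  62] [446.5 143.7] [42.6 30.7] 9.2
    [[423.0, 155.5], [427.8999938964844, 125.19999694824219], [470.0, 132.0], [465.1000061035156, 162.3000030517578]]
stop [241 113  54  92] [647.6 162.1] [28.6 61.5] 79.57
    [[614.7000122070312, 153.60000610351562], [675.2000122070312, 142.5], [680.4000244140625, 170.6999969482422], [619.9000244140625, 181.8000030517578]]
stop [766 343 214 262] [ 443.7 -245.5] [135.  130.9] 51.44
    [[350.5, -257.5], [452.79998779296875, -339.0], [537.0, -233.5], [434.6000061035156, -151.89999389648438]]
stop [746 355  80  93] [ 493.9 -193.6] [16.2 83.6] 51.52
    [[456.1000061035156, -173.89999389648438], [521.5999755859375, -225.89999389648438], [531.7000122070312, -213.3000030517578], [466.20001220703125, -161.1999969482422]]
stop [879 503 101 141] [ 374.1 -300.3] [ 11.6 118. ] 54.61
    [[322.70001220703125, -270.79998779296875], [418.8999938964844, -339.1000061035156], [425.6000061035156, -329.70001220703125], [329.3999938964844, -261.3999938964844]]
stop [573 527 282 153] [ 351.5 -151. ] [103.3 191.4] 1.56
    [[297.29998779296875, -56.79999923706055], [302.5, -248.10000610351562], [405.70001220703125, -245.3000030517578], [400.5, -54.0]]
brown [269 133 309 190] [603.1  53.5] [199.8  92.9] 79.19
    [[538.7999877929688, -35.900001525878906], [630.0, -53.29999923706055], [667.5, 142.89999389648438], [576.2999877929688, 160.39999389648438]]
```

View pics/top15c.png

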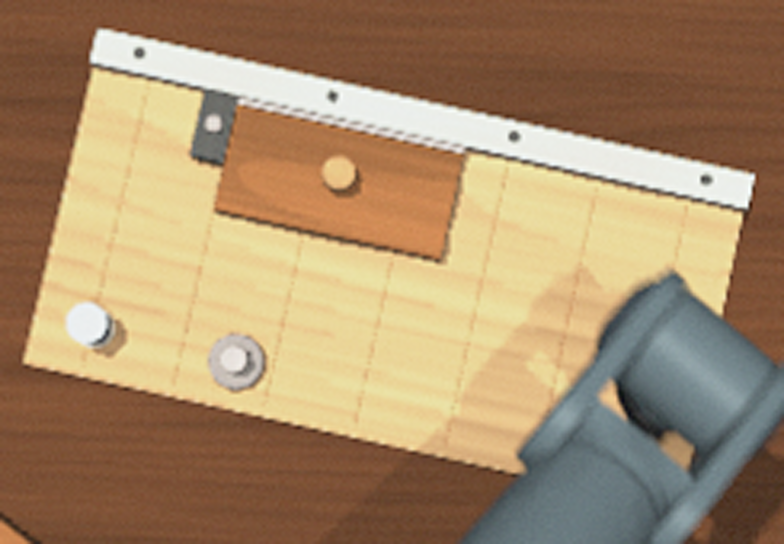

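View pics/side16.png

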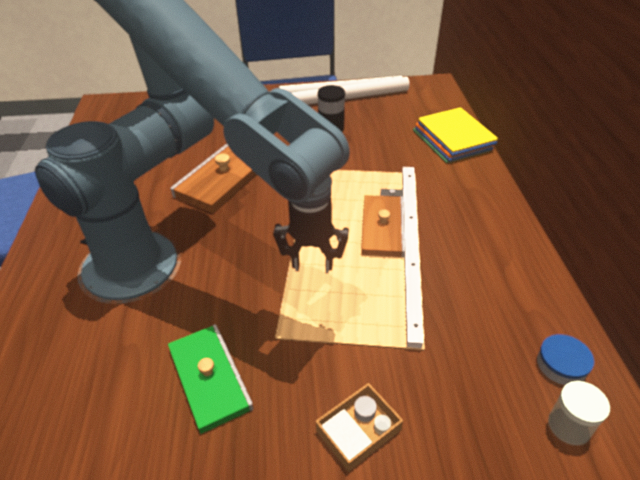

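```bash
python3 -c "
from plan import *
print(w2b(np.array([[630,-53.3],[667.5,142.9],[576.3,160.4],[538.8,-35.9]])/1000).round(1), 'fence face', w2b(np.array([[590.4,-298.3],[700.9,271.3]])/1000).round(1),'stop right', w2b(np.array([[614.2,152],[674.5,140.1]])/1000).round(1))
f=cv2.imread('pics/top15.png')
cv2.imwrite('pics/z.png',cv2.resize(f[130:200,235:340],None,fx=7.5,fy=7.5,interpolation=cv2.INTER_CUBIC))"
```

```text
[[106.5 -42. ]
 [106.  157.7]
 [ 13.1 157.5]
 [ 13.6 -42.3]] fence face [[ 114.2 -290.1]
 [ 114.3  290.1]] stop right [[ 51.9 156.5]
 [113.4 156.3]]
```

View pics/z.png

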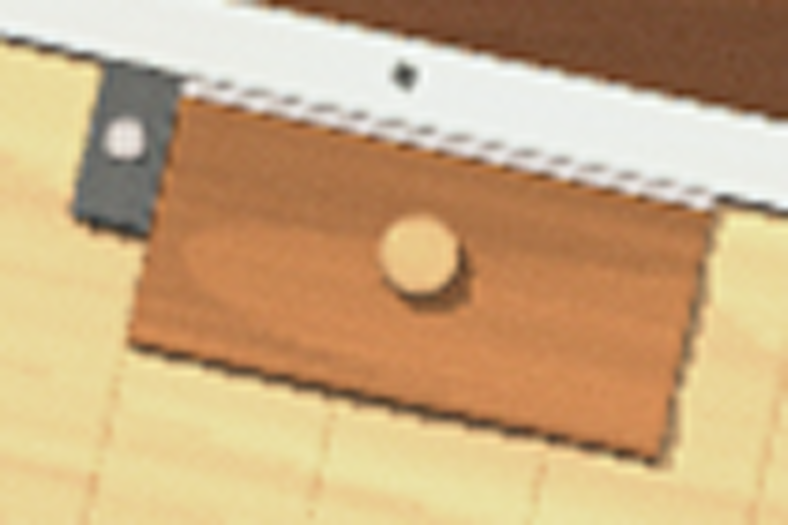

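In the top view the guide's left end measures y = 157.6 against the stop face at 156.4, so they coincide within measuring error. The edge is parallel to the fence within 0.2°, but it measures x ≈ 112.3 against a face at 114.2, so up to 2 mm may be open, with a faint dark line at crop (300,105). There is plenty of time, so I'll press it once more from the near side.

```bash
python3 -c "
from plan import *
goal(-38,57,100,90)"
```

```text
shift [  0.26   3.64 -28.07] rot [-9.002e+01  3.300e-01 -5.000e-02]
```

Request:
step_arm(motion=[{"jaw": 0.4, "tx": 0, "ty": 3.6, "tz": -28, "rx": -90, "ry": 0, "rz": 0}, {"jaw": 0.4, "tx": 0, "ty": 3.6, "tz": -28, "rx": -90, "ry": 0, "rz": 0}, {"jaw": 0.4, "tx": 0, "ty": 3.6, "tz": -28, "rx": -90, "ry": 0, "rz": 0}, {"jaw": 0.4, "tx": 0, "ty": 3.6, "tz": -28, "rx": -90, "ry": 0, "rz": 0}, {"jaw": 0.4, "tx": 0, "ty": 3.6, "tz": -28, "rx": -90, "ry": 0, "rz": 0}, {"jaw": 0.4, "tx": 0, "ty": 3.6, "tz": -28, "rx": -90, "ry": 0, "rz": 0}, {"jaw": 0.4, "tx": 0, "ty": 3.6, "tz": -28, "rx": -90, "ry": 0, "rz": 0}, {"jaw": 0.4, "tx": 0, "ty": 3.6, "tz": -28, "rx": -90, "ry": 0, "rz": 0}])

```text
time_s: 14.63
ee_pos: [0.5075, 0.0757, 0.1024]
tcp_rot: [0.257, 0.658, -0.258, 0.659]
ft_force: [-0.6, 0.2, 0.1]
grip_width: 0.0597
```

```bash
python3 -c "
from plan import *
state(); goal(-38,57,100,90)"
```

```text
t 14.63 board [-38.3  61.2] z 102.4 ydir 58.2 down [ 0.001 -0.001 -1.   ] F [-0.6  0.2  0.1] w 59.7 q [-0.07  0.03  1.97 -0.    1.14 -0.9 ]
shift [ 0.24 -0.35  0.25] rot [-31.78   0.1    0.04]
```

Request:
step_arm(motion=[{"jaw": 0.4, "tx": 0, "ty": -0.3, "tz": 0.2, "rx": -31.8, "ry": 0, "rz": 0}, {"jaw": 0.4, "tx": 0, "ty": -0.3, "tz": 0.2, "rx": -31.8, "ry": 0, "rz": 0}, {"jaw": 0.4, "tx": 0, "ty": -0.3, "tz": 0.2, "rx": -31.8, "ry": 0, "rz": 0}, {"jaw": 0.4, "tx": 0, "ty": -0.3, "tz": 0.2, "rx": -31.8, "ry": 0, "rz": 0}, {"jaw": 0.4, "tx": 0, "ty": -0.3, "tz": 0.2, "rx": -31.8, "ry": 0, "rz": 0}, {"jaw": 0.4, "tx": 0, "ty": -0.3, "tz": 0.2, "rx": -31.8, "ry": 0, "rz": 0}, {"jaw": 0.4, "tx": 0, "ty": -0.3, "tz": 0.2, "rx": -31.8, "ry": 0, "rz": 0}])

```text
time_s: 15.22
ee_pos: [0.5069, 0.0724, 0.1019]
tcp_rot: [0.068, 0.704, -0.068, 0.704]
ft_force: [0.8, 0.8, -0.2]
grip_width: 0.0598
```

```bash
python3 -c "
from plan import *
state(); goal(-36,57,-31,90)
f=grab_frame('side'); cv2.imwrite('pics/side17.png',cv2.resize(f[100:300,240:450,::-1],None,fx=3,fy=3,interpolation=cv2.INTER_CUBIC))"
```

```text
t 15.22 board [-38.3  58. ] z 101.9 ydir 89.9 down [ 0.001 -0.001 -1.   ] F [ 0.8  0.8 -0.2] w 59.8 q [-0.08  0.02  1.98 -0.    1.14 -1.46]
shift [13.3  -0.09  0.22] rot [-0.08  0.04  0.04]
```

View pics/side17.png

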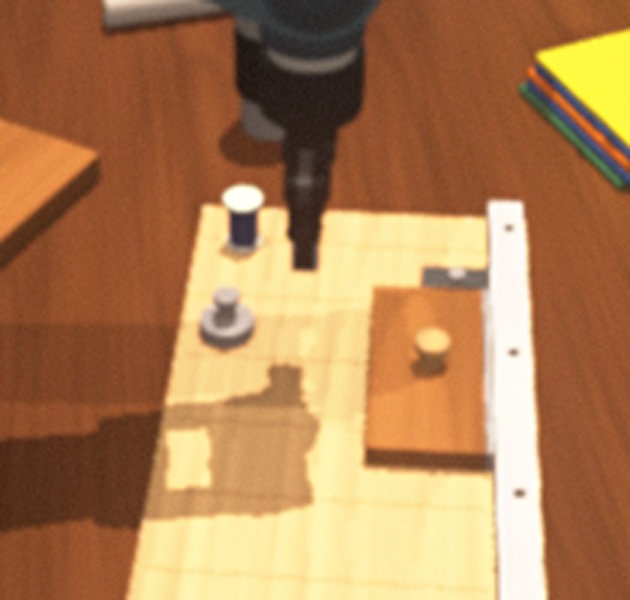

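The gripper is above a free patch between the weight (227,325) and the guide. Lowering.

Request:
step_arm(motion=[{"jaw": 0.4, "tx": 3, "ty": 0, "tz": 0.2, "rx": 0, "ry": 0, "rz": 0}, {"jaw": 0.4, "tx": 6, "ty": 0, "tz": 0.2, "rx": 0, "ry": 0, "rz": 0}, {"jaw": 0.4, "tx": 8.5, "ty": 0, "tz": 0.2, "rx": 0, "ry": 0, "rz": 0}, {"jaw": 0.4, "tx": 10.5, "ty": 0, "tz": 0.2, "rx": 0, "ry": 0, "rz": 0}, {"jaw": 0.4, "tx": 12, "ty": 0, "tz": 0.2, "rx": 0, "ry": 0, "rz": 0}, {"jaw": 0.4, "tx": 12.8, "ty": 0, "tz": 0.2, "rx": 0, "ry": 0, "rz": 0}, {"jaw": 0.4, "tx": 13.2, "ty": 0, "tz": 0.2, "rx": 0, "ry": 0, "rz": 0}, {"jaw": 0.4, "tx": 13.2, "ty": 0, "tz": 0.2, "rx": 0, "ry": 0, "rz": 0}])

```text
time_s: 15.93
ee_pos: [0.5087, 0.0719, -0.0304]
tcp_rot: [0.068, 0.704, -0.069, 0.704]
ft_force: [0.2, -0.8, 0.1]
grip_width: 0.0598
```

```bash
python3 -c "
from plan import *
state(); goal(1,57,-31,90)
f=grab_frame('side'); cv2.imwrite('pics/side18.png',cv2.resize(f[100:300,240:450,::-1],None,fx=3,fy=3,interpolation=cv2.INTER_CUBIC))"
```

```text
t 15.93 board [-36.4  57.8] z -30.4 ydir 89.9 down [-0.    -0.001 -1.   ] F [ 0.2 -0.8  0.1] w 59.8 q [-0.08  0.26  2.01 -0.    0.87 -1.46]
shift [ 0.06 -0.07  3.74] rot [-0.11 -0.01  0.04]
```

View pics/side18.png

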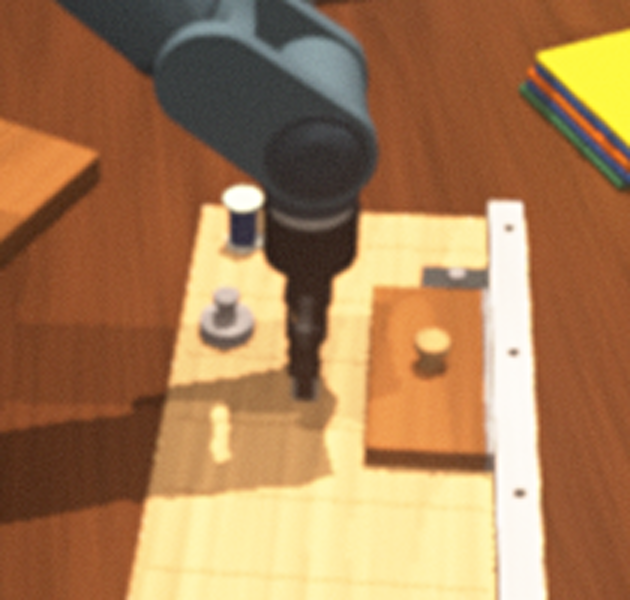

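The fingers stand between the weight and the guide, touching nothing. Now the approach and a gentle press.

Request:
step_arm(motion=[{"jaw": 0.4, "tx": 0, "ty": 0, "tz": 0.8, "rx": 0, "ry": 0, "rz": 0}, {"jaw": 0.4, "tx": 0, "ty": 0, "tz": 1.6, "rx": 0, "ry": 0, "rz": 0}, {"jaw": 0.4, "tx": 0, "ty": 0, "tz": 2.3, "rx": 0, "ry": 0, "rz": 0}, {"jaw": 0.4, "tx": 0, "ty": 0, "tz": 2.9, "rx": 0, "ry": 0, "rz": 0}, {"jaw": 0.4, "tx": 0, "ty": 0, "tz": 3.3, "rx": 0, "ry": 0, "rz": 0}, {"jaw": 0.4, "tx": 0, "ty": 0, "tz": 3.6, "rx": 0, "ry": 0, "rz": 0}, {"jaw": 0.4, "tx": 0, "ty": 0, "tz": 3.8, "rx": 0, "ry": 0, "rz": 0}])

```text
time_s: 16.57
ee_pos: [0.5471, 0.0645, -0.0295]
tcp_rot: [0.068, 0.703, -0.068, 0.704]
ft_force: [-0.3, 0.3, 0.1]
grip_width: 0.0599
```

Request:
step_arm(motion=[{"jaw": 0.4, "tx": 0, "ty": 0, "tz": 0.1, "rx": 0, "ry": 0, "rz": 0}, {"jaw": 0.4, "tx": 0, "ty": 0, "tz": 0.2, "rx": 0, "ry": 0, "rz": 0}])

```text
time_s: 16.73
ee_pos: [0.548, 0.0643, -0.0299]
tcp_rot: [0.068, 0.704, -0.068, 0.703]
ft_force: [-4.9, 1.3, 3.1]
grip_width: 0.0596
```

```bash
python3 -c "
from plan import *
state()"
```

```text
t 16.73 board [ 3.6 57.8] z -29.9 ydir 89.9 down [-0.002 -0.001 -1.   ] F [-4.9  1.3  3.1] w 59.6 q [-0.09  0.33  1.91 -0.    0.9  -1.47]
```

The force rises at x = 3.6 mm, the same place as the first seating (3.7 mm), so the guide is on the fence. One small press more, then retreat.

Request:
step_arm(motion=[{"jaw": 0.4, "tx": 0, "ty": 0, "tz": 0.1, "rx": 0, "ry": 0, "rz": 0}, {"jaw": 0.4, "tx": 0, "ty": 0, "tz": 0.1, "rx": 0, "ry": 0, "rz": 0}])

```text
time_s: 16.9
ee_pos: [0.5479, 0.0643, -0.0302]
tcp_rot: [0.068, 0.705, -0.068, 0.702]
ft_force: [-4.8, 0.9, 2.2]
grip_width: 0.06
```

Request:
step_arm(motion=[{"jaw": 0.4, "tx": 0, "ty": 0, "tz": -0.5, "rx": 0, "ry": 0, "rz": 0}, {"jaw": 0.4, "tx": 0, "ty": 0, "tz": -2, "rx": 0, "ry": 0, "rz": 0}, {"jaw": 0.4, "tx": 0, "ty": 0, "tz": -3.5, "rx": 0, "ry": 0, "rz": 0}, {"jaw": 0.4, "tx": -3, "ty": 0, "tz": -4, "rx": 0, "ry": 0, "rz": 0}, {"jaw": 0.4, "tx": -6, "ty": 0, "tz": -4, "rx": 0, "ry": 0, "rz": 0}, {"jaw": 0.4, "tx": -10, "ty": 0, "tz": -4, "rx": 0, "ry": 0, "rz": 0}, {"jaw": 0.4, "tx": -14, "ty": 0, "tz": -4, "rx": 0, "ry": 0, "rz": 0}, {"jaw": 0.4, "tx": -14, "ty": 0, "tz": -4, "rx": 0, "ry": 0, "rz": 0}])

```text
time_s: 17.57
ee_pos: [0.5156, 0.0716, 0.119]
tcp_rot: [0.068, 0.699, -0.068, 0.709]
ft_force: [1.2, -0.2, 1.0]
grip_width: 0.0599
```

Request:
step_arm(motion=[{"jaw": 0.4, "tx": 0, "ty": -4, "tz": 0, "rx": 0, "ry": 0, "rz": 0}, {"jaw": 0.4, "tx": 0, "ty": -8, "tz": -2, "rx": 0, "ry": 0, "rz": 0}, {"jaw": 0.4, "tx": 0, "ty": -12, "tz": -4, "rx": 0, "ry": 0, "rz": 0}, {"jaw": 0.4, "tx": 0, "ty": -16, "tz": -5, "rx": 0, "ry": 0, "rz": 0}, {"jaw": 0.4, "tx": 0, "ty": -20, "tz": -5, "rx": 0, "ry": 0, "rz": 0}, {"jaw": 0.4, "tx": 0, "ty": -23, "tz": -5, "rx": 0, "ry": 0, "rz": 0}, {"jaw": 0.4, "tx": 0, "ty": -23, "tz": -5, "rx": 0, "ry": 0, "rz": 0}, {"jaw": 0.4, "tx": 0, "ty": -23, "tz": -5, "rx": 0, "ry": 0, "rz": 0}])

```text
time_s: 18.23
ee_pos: [0.4224, -0.1462, 0.1182]
tcp_rot: [0.069, 0.698, -0.07, 0.709]
ft_force: [0.5, 0.2, 0.1]
grip_width: 0.0598
```

```bash
python3 -c "
from plan import *
state()
f=grab_frame('top')[:,:,::-1]; cv2.imwrite('pics/top19.png',f)
f=grab_frame('side'); cv2.imwrite('pics/side19.png',f[:,:,::-1])"; python3 meas.py pics/top19.png | grep -A1 -E 'brown|fence'
```

```text
t 18.23 board [ -79.7 -172.7] z 118.2 ydir 89.7 down [ 0.015 -0.003 -1.   ] F [0.5 0.2 0.1] w 59.8 q [-0.59 -0.18  2.13  0.01  1.17 -1.97]
fence [114  37 829 222] [658.4 -16. ] [580.2  36.7] 79.04
    [[585.2999877929688, -297.29998779296875], [621.2999877929688, -304.20001220703125], [731.5999755859375, 265.3999938964844], [695.5999755859375, 272.29998779296875]]
fence [ 83 378  50  54] [476.1 265.3] [34.7 34.7] 57.91
    [[452.20001220703125, 259.79998779296875], [481.6000061035156, 241.39999389648438], [500.0, 270.79998779296875], [470.6000061035156, 289.20001220703125]]
fence [263 420  53  62] [448.  141.8] [34.4 42.4] 84.15
    [[425.1000061035156, 126.9000015258789], [467.29998779296875, 122.5999984741211], [470.79998779296875, 156.8000030517578], [428.6000061035156, 161.10000610351562]]
--
brown [269 132 309 189] [604.3  53.4] [199.6  92.8] 78.98
    [[539.7000122070312, -35.70000076293945], [630.7999877929688, -53.400001525878906], [668.9000244140625, 142.5], [577.9000244140625, 160.3000030517578]]
```

View pics/top19.png

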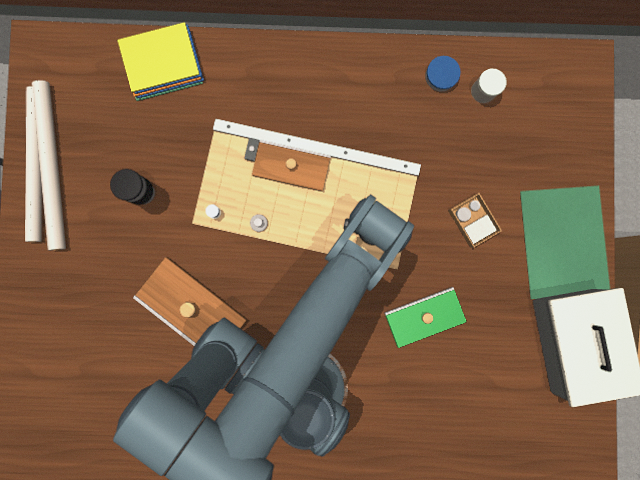

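View pics/side19.png

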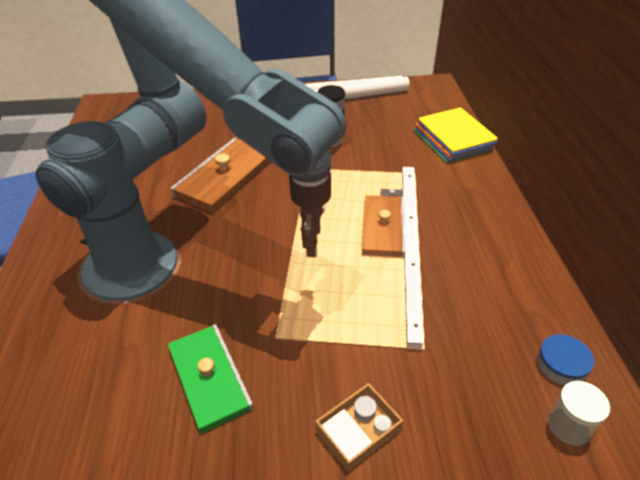

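The final pictures show the guide along the fence and against the stop. In the top view it spans about (255,143) to (328,190). It sits about 1 mm nearer the fence than before. The spool, weight, tumbler and tray are in place, and the arm is clear. Handing in.

```bash
python3 -c "
from plan import *
print(w2b(np.array([[630.8,-53.4],[668.9,142.5],[577.9,160.3]])/1000).round(1)); state(); print(hand_in())"
```

```text
[[107.3 -42. ]
 [107.4 157.6]
 [ 14.7 157.7]]
t 18.33 board [ -79.9 -170.7] z 117.9 ydir 89.9 down [ 0.014 -0.002 -1.   ] F [0.2 0.5 0.3] w 59.4 q [-0.59 -0.18  2.13  0.01  1.17 -1.97]
the job is handed in; nothing more can be done
None
```

I pushed the smaller brown guide flush to the fence, slid it along until it met the end stop, pressed it once more against the fence, backed away and handed in at 18.3 s. No verdict was reported.

**Last checks (top view):**
- **Fence:** both ends of the steel edge measure x ≈ 113.3–113.4 mm, against a fence face measured at 114.2 mm. The edge is parallel to the fence within about 0.1°.
- **Stop:** the left end measures y ≈ 157.6 mm against a stop face at 156.4 mm. That is a 1.2 mm apparent overlap, within camera error. Contact there was also felt as 12.9 N.
- **Seating force:** both presses against the fence met resistance at the same tool position (3.7 and 3.6 mm), with 12 N the first time and 5 N the second.
- **Spool and weight:** they measure the same as at the start, to within 1 mm.
- **Tumbler and tray:** I checked these only by eye in the pictures, and they look unmoved.
- **Arm:** it was clear of everything at hand-in.

**What disagreed:** the real fingertips sit about 40 mm higher than the reported tool position. Because of this, my first pass went over the guide's top with the fingers either side of the knob. The force reading stayed near zero and nothing moved. I found the offset in the side view, backed out the same way, and used the corrected height from then on.

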